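Lay up a breakfast tray and a snack plate

ROBOT

A 7-joint arm with a two-finger parallel gripper is mounted at the origin on the work surface. World frame = base frame: x ahead of the robot, y to its left, z up, the work surface at z = 0. Lengths are in m, angles in rad, forces in N, time in s.
With the tool pointing down it reaches from about 0.4 to 0.85 m from the base axis. Payload 4.5 kg.
Tool frame: the origin (TCP) lies on the centre line of the jaws, within the pads' length; the fingertips stand 11 mm ahead of it and the grasp point (between the pads) lies 8 mm behind it; z points along the fingers, y is the line along which they close (so a half turn about z gives the same grasp; the last joint's range is limited). The gripper opens to 88 mm and grips with 3 to 60 N. Pads are 18 mm wide; open, the fingers measure 123 mm over their backs; the gripper's body (75 mm by 187 mm) begins 45 mm behind the grasp point.
Start: joints at [1.276, 0.689, -0.195, 1.565, 0.157, 0.902, -0.215], TCP at [0.202, -0.592, 0.25] pointing down, gripper open.
Joint ranges: [-3.01, 3.01], [-0.46, 2.08], [-1.47, 1.51], [0.13, 2.56], [-1, 4.14], [0.04, 2.09], [-2.66, 2.66]. Speed limits (rad/s): [2.57, 2.57, 3.14, 3.14, 3.14, 3.14, 3.14].

INTERFACE

Orientations are given as a unit quaternion [x, y, z, w].
In Python, from plant import * gives the robot as it stands. The module is installed in compiled form; this text tells all that it offers.
- The arm moves only by the tool send_rows, never from a script. Its argument "motion" is a list of rows, each an object of numbers: "x", "y", "z": the shift along the tool's x, y, z in cm; "rx", "ry", "rz": the turn, a rotation vector about the tool's x, y, z in rad; "jaw": the finger opening in cm, from 0 to 8.81. In form: [{"x": .., "y": .., "z": .., "rx": .., "ry": .., "rz": .., "jaw": ..}, ...]. A call has exactly 5 rows; each row shifts and turns the commanded pose from where the row before left it, along the tool's axes as they then stand; what a row does not reach is not made up. A row lasts 1/10 s, in which the tool goes at most 50 mm and 8.59 degrees, less where a joint would pass 70% of its speed; a pose out of reach is approached as far as the arm can. A call is refused whole if a number of a shift passes 5 or a number of a turn 0.15, either way. A call with a gripper value outside its range is refused whole. The fingers move at their own pace and stop on an object; "grip_force" is the grip in N (left out, the last holds). Time passes only in rows, so rows that do not move let the fingers close, or fill a call up. It gives the time, the measured TCP pose, the force, the opening and the grip force at its end, in the units of the state.
- get_state(): the state, without advancing time (a new reading comes with each control period).
- snapshot(name): name is "scene" or "top" or "wrist"; returns a dict with "img" (480x640x3 uint8, red, green, blue), "vertical_fov" (degrees; the focal length in pixels is half the picture's height over the tangent of half this angle, whatever the lens; pixels are square), "cx", "cy" (the principal point, pixels), "D" ([k1, k2, p1, p2, k3] as OpenCV has them; the pictures are not rectified), "extrinsics" (4x4, takes a point from camera to world coordinates). Camera axes: x right, y up, looking along -z (the intrinsics and any distortion apply to the point x, -y, -z); pixel columns grow to the right and rows downward; lengths in m; the calibration is good to about 2 mm. A picture is of the moment at which its call begins. There is no depth.
- finish_job(): hands the job in; it is judged then, once.
The state is a dict: "clock": time; "q": joint angles; "qd": joint speeds; "joint_torque": joint torques, N m; "tool_pos": TCP position; "eef_rot": TCP orientation; "contact_force": force on the tool from outside, world axes, zero at the start; "moment": the same for the moment, N m; "opening": opening from 0.0 (shut) to 1.0 (fully open); "finger_force": force on a finger pad.
Only numpy, scipy, OpenCV 4.12 (cv2) and the standard library are available. Lean on these libraries where they do the work, as an engineer would, in place of code of your own. Each camera call takes 0.05 s, during which the arm holds its last target. There are 200 camera calls.

TASK

Lay up two breakfasts from what stands on the bar. On the wooden tray, for upstairs: the tall tin mug in the wide round recess, the egg cup in the middle recess and the salt shaker in the small recess at the other end; on the oval ceramic plate, for here: the small tin mug inside the raised cup ring and the jam jar flat on the open end. Set each thing down upright rather than dropping it, let go of everything, and leave the kettle, the storage jar and the pepper mill standing where they are.

Things in the scene. Friction and masses are not known exactly. Their poses are not given: they have to be found in the camera images.
- tall_mug: Larger of two plain tin mugs: straight round body 66 mm across, 95 mm high, open at the top, wall 2.5 mm, 140 g. Origin: centre of its underside, z up along its axis. A wire handle on its +y side reaches 61 mm out from the axis, between 20 and 82 mm up; grip the body across x. Starts upright on the bar.
- small_mug: Smaller tin mug: straight round body 54 mm across, 56 mm high, open at the top, wall 2.5 mm, 80 g. Origin: centre of its underside, z up along its axis. A wire handle on its +y side reaches 49 mm out from the axis, between 10 and 50 mm up; grip the body across x. Starts upright on the bar.
- egg_cup: Blue-glazed ceramic egg cup, 62 mm high, 80 g: foot 46 mm across, narrow stem, cup 42 to 48 mm across from 33 mm up to the rim. Origin: centre of its underside, z up along its axis. Round.
- salt_shaker: Slim round glass salt shaker with a domed, pierced steel cap: 40 mm across (cap 41 mm), 77 mm high, cap from 52 mm up, 80 g. Origin: centre of its underside, z up along its axis. 
- jam_jar: Squat round glass jam jar with a flat brass-coloured screw lid: glass 58 mm across up to 42 mm, lid 56 mm across from 50 to 64 mm up, 64 mm high, 190 g. Origin: centre of its underside, z up along its axis. 
- tray: Long wooden tray with a dark rim, loose on the bar (900 g), 330 mm along x, 140 mm along y; rim 24 mm high, board top 18 mm. Three cork-lined round recesses in a row on its x axis, floors 10 mm above the bar (8 mm deep): wide one 88 mm across centred at x = -85 mm, middle one 70 mm across at x = +15 mm, small one 60 mm across at x = +98 mm, all at y = 0. Origin: centre of its underside.
- plate: Oval white ceramic snack plate with a blue rim, loose on the bar (600 g), 260 mm along x (with half-round ends) and 154 mm along y; flat floor 6 mm above the bar, rim 13 mm high and 10 mm wide. A round blue cup ring, 4 mm proud of the floor and 74 mm across inside (88 mm outside), is centred at x = -52 mm, y = 0; the open end has its middle at x = +56 mm, y = 0. Origin: centre of its underside.
- pepper_mill: Turned dark wooden pepper mill, 48 mm across at the foot, 126 mm high, standing among the stock; not wanted, stays where it is. Origin: centre of its underside, z up along its axis. 
- kettle: Red kettle, about 168 mm across, 214 mm high with its black arched handle; spout to its +x (to 124 mm from the axis), steel thumb lever on the lid. Stays where it is. Origin: centre of its underside, z up along its axis. 
- storage_jar: Tall empty glass storage jar with a wooden lid, 98 mm across, 230 mm high. Stays where it is. Origin: centre of its underside, z up along its axis. 
There are look-alikes about, which are no part of the job. What is shaped like the tall_mug but blue or orange is not meant.

How it is judged:
At the end, for the whole second after the job is handed in: All upright (4 degrees), at rest and let go, on the floor of its place: tall mug and egg cup within 15 mm of their recess centres, shaker 13 mm, small mug 14 mm of the ring centre, jam jar within 38 mm along and 42 mm across of the open end's middle. Tray and plate flat on the bar (x of tall_mug in the frame of tray between -0.1 and -0.07 m and y of tall_mug in the frame of tray between -0.015 and 0.015 m and z of each of tall_mug, egg_cup, salt_shaker in the frame of tray below 0.0135 m and angle between each of tall_mug, egg_cup, salt_shaker, small_mug, jam_jar's own z axis and vertical below 0.07 rad and linear speed of each of tall_mug, egg_cup, salt_shaker, small_mug, jam_jar below 0.02 m/s and angular speed of each of tall_mug, egg_cup, salt_shaker, small_mug, jam_jar below 0.3 rad/s and x of egg_cup in the frame of tray between 0 and 0.03 m and y of egg_cup in the frame of tray between -0.015 and 0.015 m and x of salt_shaker in the frame of tray between 0.085 and 0.111 m and y of salt_shaker in the frame of tray between -0.013 and 0.013 m and x of small_mug in the frame of plate between -0.066 and -0.038 m and y of small_mug in the frame of plate between -0.014 and 0.014 m and z of each of small_mug, jam_jar in the frame of plate below 0.0085 m and x of jam_jar in the frame of plate between 0.018 and 0.094 m and y of jam_jar in the frame of plate between -0.042 and 0.042 m and angle between each of tray, plate's own z axis and vertical below 0.03 rad and height (world z) of each of tray, plate below 0.005 m); the robot touches nothing.
It fails at once if the kettle was pushed more than 30 mm or tipped (distance of kettle from where it was at the start of the episode above 0.03 m or angle between kettle's own z axis and vertical above 0.35 rad).
It fails at once if the storage jar was pushed more than 30 mm or tipped (distance of storage_jar from where it was at the start of the episode above 0.03 m or angle between storage_jar's own z axis and vertical above 0.35 rad).
It fails at once if the pepper mill was pushed more than 30 mm or tipped (distance of pepper_mill from where it was at the start of the episode above 0.03 m or angle between pepper_mill's own z axis and vertical above 0.35 rad).
It fails at once if a thing of the kits was dropped or thrown (faster than 0.7 m/s out of the gripper) ((linear speed of tall_mug above 0.7 m/s and contact force between tall_mug and the fingers below 0.02 N) or (linear speed of egg_cup above 0.7 m/s and contact force between egg_cup and the fingers below 0.02 N) or (linear speed of salt_shaker above 0.7 m/s and contact force between salt_shaker and the fingers below 0.02 N) or (linear speed of small_mug above 0.7 m/s and contact force between small_mug and the fingers below 0.02 N) or (linear speed of jam_jar above 0.7 m/s and contact force between jam_jar and the fingers below 0.02 N)).
It also fails if it takes over 125 s, if anything falls off the work surface, if the arm or the gripper's body presses on something with over 40 N, if the wrist force passes 120 N, or if a joint passes its speed limit or range.

## Working session

There is one attempt and no reset: what is moved stays moved. The work goes in short steps, Python scripts to look and compute and a tool call to move; the robot and the scene stay as the last step left them, time stands still between calls to the robot, and variables do not carry over. Pictures are saved under pics/ and viewed, at most 14 in all, crops included, and the job is handed in when it is done.

Besides the shell and the picture viewer there is one more tool, called after "Emit:" by a JSON object that holds its "op" and its "data". send_rows: Moves the arm, as the interface text tells. Its arguments: {"type":"object","properties":{"motion":{"type":"array"},"grip_force":{"type":"number"}},"required":["motion"]}

```bash
mkdir -p pics; cat > h.py <<'E'
from plant import *
import numpy as np, cv2
def cam(n,f=None):
    s=snapshot(n)
    if f: cv2.imwrite('pics/'+f,s['img'][:,:,::-1])
    return s
def K(s):
    f=240/np.tan(np.radians(s['vertical_fov'])/2)
    return np.array([[f,0,s['cx']],[0,f,s['cy']],[0,0,1]])
def ray(s,u,v):
    p=cv2.undistortPoints(np.array([[[u,v]]],float),K(s),np.array(s['D'],float))[0,0]
    E=np.array(s['extrinsics']); d=E[:3,:3]@np.array([p[0],-p[1],-1]); return E[:3,3],d
def at(s,u,v,z):
    o,d=ray(s,u,v); return o+d*(z-o[2])/d[2]
def proj(s,P):
    E=np.linalg.inv(np.array(s['extrinsics'])); c=E[:3,:3]@np.array(P,float)+E[:3,3]
    c=c*[1,-1,-1]
    return cv2.projectPoints(c.reshape(1,3),np.zeros(3),np.zeros(3),K(s),np.array(s['D'],float))[0].ravel()
E
python3 - <<'E'
from h import *
for n in('scene','top','wrist'):
    s=cam(n,n+'0.png'); print(n,s['vertical_fov'],np.round(s['extrinsics'],3).tolist(),np.round(s['D'],3))
st=get_state();print({k:np.round(v,3).tolist() for k,v in st.items()})
E
```

```text
scene 50.37517321292104 [[-0.654, -0.452, 0.607, 1.397], [0.757, -0.383, 0.53, 0.73], [-0.007, 0.806, 0.592, 0.845], [0.0, 0.0, 0.0, 1.0]] [-0.116  0.     0.     0.     0.   ]
top 57.19746229813473 [[-0.014, 0.996, -0.083, 0.464], [-1.0, -0.014, 0.001, -0.007], [-0.0, 0.083, 0.997, 1.356], [0.0, 0.0, 0.0, 1.0]] [-0.035  0.     0.     0.     0.   ]
wrist 71.09995603440701 [[0.323, 0.896, 0.304, 0.281], [-0.946, 0.306, 0.102, -0.565], [-0.001, -0.321, 0.947, 0.385], [0.0, 0.0, 0.0, 1.0]] [-0.021  0.     0.     0.     0.   ]
{'clock': 0.15, 'q': [1.276, 0.69, -0.195, 1.566, 0.157, 0.903, -0.215], 'qd': [-0.001, -0.004, 0.0, -0.003, 0.0, -0.001, -0.0], 'joint_torque': [-0.002, -52.787, -1.269, -15.359, -0.053, 0.004, 0.0], 'tool_pos': [0.202, -0.591, 0.249], 'eef_rot': [0.987, 0.164, -0.0, -0.001], 'contact_force': [-0.491, 0.414, -0.425], 'moment': [-0.013, -0.019, 0.017], 'finger_force': 0.0, 'opening': 0.999}
```

View pics/top0.png

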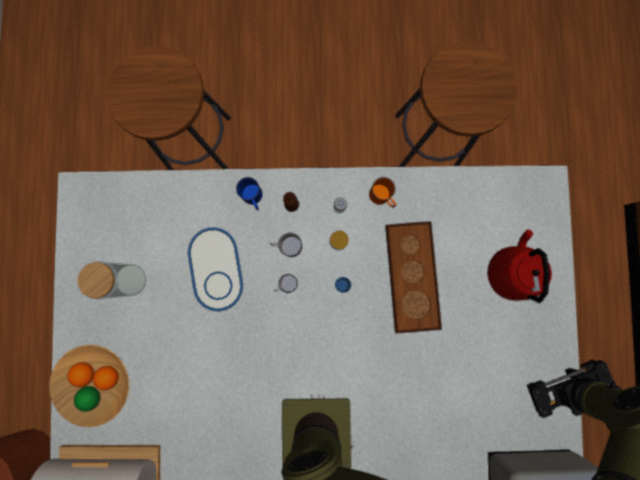

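View pics/scene0.png

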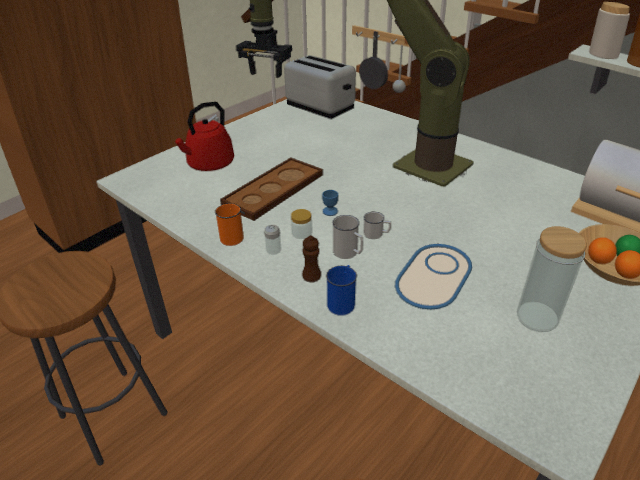

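The top view shows the base at (316,440), ahead is up and left is +y. 
- **Tall mug:** the grey mug at (290,245). Candidates it could be confused with are blue (249,192), orange (382,191) and the smaller grey mug at (288,284). 
- **Shaker:** grey at (340,205), not the dark mill at (291,202). 
- **Others:** jam jar (339,240), egg cup (343,285), tray (413,277) with the wide recess near the robot, plate (216,270) with the ring near the robot.

Next I'll take one close crop and measure.

```bash
python3 - <<'E'
from h import *
s=cam('top'); im=s['img'][:,:,::-1].copy()
cv2.imwrite('pics/crop1.png',cv2.resize(im[175:340,180:450],None,fx=2.9,fy=2.9,interpolation=cv2.INTER_CUBIC))
hsv=cv2.cvtColor(im,cv2.COLOR_BGR2HSV); lab=cv2.cvtColor(im,cv2.COLOR_BGR2LAB).astype(float)
bg=np.median(lab[215:330,250:385].reshape(-1,3),0); m=(np.abs(lab-bg).sum(2)>28).astype(np.uint8)
m[:175]=0;m[345:]=0;m[:,:180]=0;m[:,455:]=0
n,l,st,c=cv2.connectedComponentsWithStats(m)
for i in range(1,n):
    if st[i,4]>40: print(st[i],c[i].round(1),at(s,*c[i],0.06).round(3))
E
```

```text
[236 176  27  35 623] [249.3 191.1] [0.724 0.19  0.06 ]
[368 176  29  32 671] [382.6 191.7] [ 0.717 -0.208  0.06 ]
[282 191  18  22 284] [290.6 201.5] [0.691 0.067 0.06 ]
[333 197  14  17 178] [339.5 205. ] [ 0.678 -0.079  0.06 ]
[ 384  221   59  113 5357] [412.9 277.1] [ 0.461 -0.291  0.06 ]
[187 227  57  85 855] [214.9 269.1] [0.493 0.291 0.06 ]
[329 230  20  21 321] [338.5 239.8] [ 0.574 -0.074  0.06 ]
[270 232  33  26 526] [289.2 244.5] [0.563 0.072 0.06 ]
[204 271  29  29 210] [218.2 285.4] [0.445 0.282 0.06 ]
[274 273  24  21 335] [287.1 283.2] [0.449 0.079 0.06 ]
[335 276  17  17 230] [342.8 284.3] [ 0.443 -0.084  0.06 ]
```

View pics/crop1.png

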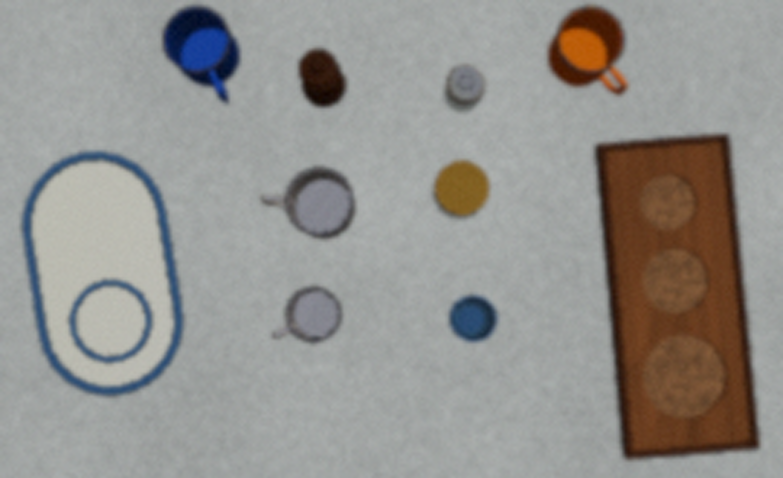

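The crop shows the grey tall mug at crop (320,202) with its handle to +y, and the grey small mug at (313,315) with its handle to +y/-x. Egg cup, jam jar and shaker are at (473,318), (462,188) and (465,84). The recesses run along crop (684,376), (675,281), (667,203), and the ring is at (111,321).

```bash
cat > meas.py <<'E'
from h import *
s=cam('top')
f=lambda u,v,z:at(s,180+u/2.9,175+v/2.9,z).round(4)[:2]
for n,u,v,z in [('tall',320,202,.095),('small',313,315,.056),('egg',473,318,.062),('jam',462,188,.064),('salt',465,84,.077),('mill',315,65,.12),('blue',202,45,.095),('orange',587,45,.095),('wide',684,376,.018),('mid',675,281,.018),('sm',667,203,.018),('ring',111,321,.01),('plate',103,273,.013),
 ('tallh',270,200,.06),('smallh',278,334,.04)]: print(n,f(u,v,z))
t=[f(*c,.024) for c in [(597,147),(727,136),(757,447),(627,457)]]; print('tray',np.mean(t,0),t)
E
python3 meas.py
```

```text
tall [0.5594 0.0664]
small [0.4475 0.0768]
egg [ 0.4423 -0.0851]
jam [ 0.574  -0.0762]
salt [ 0.6786 -0.0805]
mill [0.6922 0.0687]
blue [0.7187 0.1834]
orange [ 0.7135 -0.2025]
wide [ 0.3782 -0.3065]
mid [ 0.4771 -0.3001]
sm [ 0.5591 -0.2942]
ring [0.4433 0.2924]
plate [0.4937 0.3003]
tallh [0.5647 0.1194]
smallh [0.4283 0.1139]
tray [ 0.462025 -0.300525] [array([ 0.6187, -0.221 ]), array([ 0.6285, -0.3586]), array([ 0.3044, -0.3788]), array([ 0.2965, -0.2437])]
```

Tall mug first. The move is a long shift to a hover over it, then a turn so the jaws close along world x.

Emit:
{"op": "send_rows", "data": {"motion": [{"x": 2,"y": -1.9,"z": 0.2},{"x": 3.7,"y": -3.4,"z": 0.3},{"x": 3.7,"y": -3.4,"z": 0.3},{"x": 3.7,"y": -3.4,"z": 0.3},{"x": 3.7,"y": -3.4,"z": 0.3}]}}

```text
schema error: expected keys x, y, z, rx, ry, rz, jaw
```

Emit:
{"op": "send_rows", "data": {"motion": [{"x": 3.7,"y": -3.4,"z": 0.3},{"x": 3.7,"y": -3.4,"z": 0.3},{"x": 3.7,"y": -3.4,"z": 0.3},{"x": 3.7,"y": -3.4,"z": 0.3},{"x": 3.7,"y": -3.4,"z": 0.3}]}}

```text
schema error: expected keys x, y, z, rx, ry, rz, jaw
```

Emit:
{"op": "send_rows", "data": {"motion": [{"x": 3.7,"y": -3.4,"z": 0.3},{"x": 3.7,"y": -3.4,"z": 0.3},{"x": 3.7,"y": -3.4,"z": 0.3},{"x": 3.7,"y": -3.4,"z": 0.3},{"x": 2.0,"y": -1.9,"z": 0.3}]}}

```text
schema error: expected keys x, y, z, rx, ry, rz, jaw
```

Emit:
{"op": "send_rows", "data": {"motion": [{"rz": -0.113},{"rz": -0.113},{"rz": -0.113},{"rz": -0.113},{"rz": -0.113}]}}

```text
schema error: expected keys x, y, z, rx, ry, rz, jaw
```

Emit:
{"op": "send_rows", "data": {"motion": [{"rz": -0.113},{"rz": -0.113},{"rz": -0.113},{"rz": -0.113},{"rz": -0.113}]}}

```text
schema error: expected keys x, y, z, rx, ry, rz, jaw
```

Emit:
{"op": "send_rows", "data": {"motion": [{"x": 2,"y": -1.9,"z": 0.2,"rx": 0,"ry": 0,"rz": 0,"jaw": 8.8},{"x": 3.7,"y": -3.4,"z": 0.3,"rx": 0,"ry": 0,"rz": 0,"jaw": 8.8},{"x": 3.7,"y": -3.4,"z": 0.3,"rx": 0,"ry": 0,"rz": 0,"jaw": 8.8},{"x": 3.7,"y": -3.4,"z": 0.3,"rx": 0,"ry": 0,"rz": 0,"jaw": 8.8},{"x": 3.7,"y": -3.4,"z": 0.3,"rx": 0,"ry": 0,"rz": 0,"jaw": 8.8}]}}

```text
clock: 0.75
tool_pos: [0.3108, -0.3901, 0.2358]
eef_rot: [0.987, 0.163, 0.0, 0.0]
contact_force: [2.0, 0.2, -0.0]
opening: 0.993
finger_force: 0.0
```

Emit:
{"op": "send_rows", "data": {"motion": [{"x": 3.7,"y": -3.4,"z": 0.3,"rx": 0,"ry": 0,"rz": 0,"jaw": 8.8},{"x": 3.7,"y": -3.4,"z": 0.3,"rx": 0,"ry": 0,"rz": 0,"jaw": 8.8},{"x": 3.7,"y": -3.4,"z": 0.3,"rx": 0,"ry": 0,"rz": 0,"jaw": 8.8},{"x": 3.7,"y": -3.4,"z": 0.3,"rx": 0,"ry": 0,"rz": 0,"jaw": 8.8},{"x": 3.7,"y": -3.4,"z": 0.3,"rx": 0,"ry": 0,"rz": 0,"jaw": 8.8}]}}

```text
clock: 1.25
tool_pos: [0.4304, -0.1708, 0.2209]
eef_rot: [0.987, 0.164, 0.0, 0.0]
contact_force: [1.3, -0.5, -0.1]
opening: 1.002
finger_force: 0.0
```

Emit:
{"op": "send_rows", "data": {"motion": [{"x": 3.7,"y": -3.4,"z": 0.3,"rx": 0,"ry": 0,"rz": 0,"jaw": 8.8},{"x": 3.7,"y": -3.4,"z": 0.3,"rx": 0,"ry": 0,"rz": 0,"jaw": 8.8},{"x": 3.7,"y": -3.4,"z": 0.3,"rx": 0,"ry": 0,"rz": 0,"jaw": 8.8},{"x": 3.7,"y": -3.4,"z": 0.3,"rx": 0,"ry": 0,"rz": 0,"jaw": 8.8},{"x": 2,"y": -1.9,"z": 0.3,"rx": 0,"ry": 0,"rz": 0,"jaw": 8.8}]}}

```text
clock: 1.75
tool_pos: [0.5397, 0.0325, 0.206]
eef_rot: [0.986, 0.166, 0.001, -0.001]
contact_force: [-0.5, -0.6, -0.2]
opening: 0.996
finger_force: 0.0
```

Emit:
{"op": "send_rows", "data": {"motion": [{"x": 0,"y": 0,"z": 0,"rx": 0,"ry": 0,"rz": -0.113,"jaw": 8.8},{"x": 0,"y": 0,"z": 0,"rx": 0,"ry": 0,"rz": -0.113,"jaw": 8.8},{"x": 0,"y": 0,"z": 0,"rx": 0,"ry": 0,"rz": -0.113,"jaw": 8.8},{"x": 0,"y": 0,"z": 0,"rx": 0,"ry": 0,"rz": -0.113,"jaw": 8.8},{"x": 0,"y": 0,"z": 0,"rx": 0,"ry": 0,"rz": -0.113,"jaw": 8.8}]}}

```text
clock: 2.25
tool_pos: [0.5378, 0.0272, 0.2059]
eef_rot: [0.901, 0.434, -0.0, 0.0]
contact_force: [-0.9, 0.3, -0.1]
opening: 0.997
finger_force: 0.0
```

Emit:
{"op": "send_rows", "data": {"motion": [{"x": 0,"y": 0,"z": 0,"rx": 0,"ry": 0,"rz": -0.113,"jaw": 8.8},{"x": 0,"y": 0,"z": 0,"rx": 0,"ry": 0,"rz": -0.113,"jaw": 8.8},{"x": 0,"y": 0,"z": 0,"rx": 0,"ry": 0,"rz": -0.113,"jaw": 8.8},{"x": 0,"y": 0,"z": 0,"rx": 0,"ry": 0,"rz": -0.113,"jaw": 8.8},{"x": 0,"y": 0,"z": 0,"rx": 0,"ry": 0,"rz": -0.113,"jaw": 8.8}]}}

```text
clock: 2.75
tool_pos: [0.5378, 0.027, 0.206]
eef_rot: [0.744, 0.668, -0.0, 0.0]
contact_force: [0.8, 0.0, 0.3]
opening: 0.998
finger_force: 0.0
```

```bash
cat >> h.py <<'E'
from scipy.spatial.transform import Rotation as R
def go(x,y,z,yaw=None):
    st=get_state(); r=R.from_quat(st['eef_rot']); d=np.array([x,y,z])-st['tool_pos']
    X=r.as_matrix()[:,0]; w=np.degrees(np.arctan2(X[1],X[0]))
    print('shift cm',(r.inv().apply(d)*100).round(2),'yaw',round(w,1),'q7',round(st['q'][6],2), '' if yaw is None else 'rz %.3f'%(-np.radians((yaw-w+180)%360-180)), 't',round(st['clock'],1))
E
python3 - <<'E'
from h import *
s=cam('wrist','w1.png')
print([ (n,proj(s,P).round(0)) for n,P in dict(tall=(.5594,.0664,.095),small=(.4475,.0768,.056),mill=(.692,.069,.12),jam=(.574,-.076,.064)).items()])
go(.5594,.0664,.20,84)
E
```

```text
[('tall', array([340., 186.])), ('small', array([204., 181.])), ('mill', array([543., 168.])), ('jam', array([365., 327.]))]
shift cm [4.15 1.74 0.59] yaw 84.1 q7 -0.62 rz 0.001 t 2.8
```

View pics/w1.png

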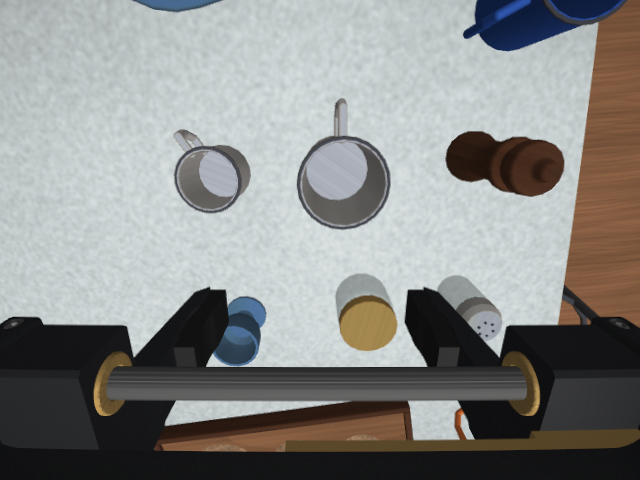

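The wrist view shows the tall mug's rim centred at (344,182) with the handle straight up. The small mug's rim is at (209,179) with its handle towards (182,137), the jam lid at (368,322) and the shaker cap at (485,323). These are within about 4 px of prediction.

```bash
python3 - <<'E'
from h import *
s=cam('wrist')
for n,a in dict(tall=(344,182,.095),small=(209,179,.056),jam=(368,322,.064),salt=(485,322,.07),th=(341,103,.06),sh=(182,136,.035)).items(): print(n,at(s,*a).round(4))
p=at(s,344,182,.095); go(p[0],p[1],.052,84)
E
```

```text
tall [0.5625 0.0692 0.095 ]
small [0.4515 0.0772 0.056 ]
jam [ 0.5771 -0.071   0.064 ]
salt [ 0.6858 -0.079   0.07  ]
th [0.5673 0.1251 0.06  ]
sh [0.4285 0.1143 0.035 ]
shift cm [ 4.47  1.99 15.39] yaw 83.6 q7 -0.63 rz -0.007 t 2.9
```

Emit:
{"op": "send_rows", "data": {"motion": [{"x": 2.4,"y": 1.0,"z": 0,"rx": 0,"ry": 0,"rz": 0,"jaw": 8.8},{"x": 2.0,"y": 0.9,"z": 0,"rx": 0,"ry": 0,"rz": 0,"jaw": 8.8},{"x": 0,"y": 0,"z": 2.8,"rx": 0,"ry": 0,"rz": 0,"jaw": 8.8},{"x": 0,"y": 0,"z": 3,"rx": 0,"ry": 0,"rz": 0,"jaw": 8.8},{"x": 0,"y": 0,"z": 2.5,"rx": 0,"ry": 0,"rz": 0,"jaw": 8.8}]}}

```text
clock: 3.35
tool_pos: [0.5615, 0.0687, 0.1218]
eef_rot: [0.747, 0.665, -0.0, 0.0]
contact_force: [-0.4, -1.1, 1.1]
opening: 0.999
finger_force: 0.0
```

Emit:
{"op": "send_rows", "data": {"motion": [{"x": 0,"y": 0,"z": 2,"rx": 0,"ry": 0,"rz": 0,"jaw": 8.8},{"x": 0,"y": 0,"z": 2,"rx": 0,"ry": 0,"rz": 0,"jaw": 8.8},{"x": 0,"y": 0,"z": 2,"rx": 0,"ry": 0,"rz": 0,"jaw": 8.8},{"x": 0,"y": 0,"z": 1.1,"rx": 0,"ry": 0,"rz": 0,"jaw": 8.8},{"x": 0,"y": 0,"z": 0,"rx": 0,"ry": 0,"rz": 0,"jaw": 8.8}]}}

```text
clock: 3.85
tool_pos: [0.5608, 0.0686, 0.0507]
eef_rot: [0.746, 0.666, -0.001, -0.0]
contact_force: [-0.7, 1.1, 0.4]
opening: 1.0
finger_force: 0.0
```

Emit:
{"op": "send_rows", "data": {"motion": [{"x": 0,"y": 0,"z": 0,"rx": 0,"ry": 0,"rz": 0,"jaw": 7.2},{"x": 0,"y": 0,"z": 0,"rx": 0,"ry": 0,"rz": 0,"jaw": 6},{"x": 0,"y": 0,"z": 0,"rx": 0,"ry": 0,"rz": 0,"jaw": 6},{"x": 0,"y": 0,"z": 0,"rx": 0,"ry": 0,"rz": 0,"jaw": 6},{"x": 0,"y": 0,"z": 0,"rx": 0,"ry": 0,"rz": 0,"jaw": 6}], "grip_force": 15}}

```text
clock: 4.35
tool_pos: [0.5623, 0.0687, 0.0528]
eef_rot: [0.746, 0.666, 0.001, 0.001]
contact_force: [-0.5, -0.8, 5.8]
opening: 0.737
finger_force: 14.9
```

Held, at 65 mm. Lift and carry to the wide recess.

Emit:
{"op": "send_rows", "data": {"motion": [{"x": 0,"y": 0,"z": -1.0,"rx": 0,"ry": 0,"rz": 0,"jaw": 6},{"x": 0,"y": 0,"z": -2.5,"rx": 0,"ry": 0,"rz": 0,"jaw": 6},{"x": 0,"y": 0,"z": -3,"rx": 0,"ry": 0,"rz": 0,"jaw": 6},{"x": 0,"y": 0,"z": -2.5,"rx": 0,"ry": 0,"rz": 0,"jaw": 6},{"x": 0,"y": 0,"z": -1,"rx": 0,"ry": 0,"rz": 0,"jaw": 6}]}}

```text
clock: 4.85
tool_pos: [0.5625, 0.069, 0.1545]
eef_rot: [0.746, 0.666, 0.002, 0.001]
contact_force: [-0.2, 0.2, -0.9]
opening: 0.737
finger_force: 14.9
```

Emit:
{"op": "send_rows", "data": {"motion": [{"x": -1.5,"y": -0.5,"z": 0,"rx": 0,"ry": 0,"rz": 0,"jaw": 6},{"x": -3,"y": -1.1,"z": 0,"rx": 0,"ry": 0,"rz": 0,"jaw": 6},{"x": -3.5,"y": -1.3,"z": 0,"rx": 0,"ry": 0,"rz": 0,"jaw": 6},{"x": -3.5,"y": -1.3,"z": 0,"rx": 0,"ry": 0,"rz": 0,"jaw": 6},{"x": -3.5,"y": -1.3,"z": 0,"rx": 0,"ry": 0,"rz": 0,"jaw": 6}]}}

```text
clock: 5.35
tool_pos: [0.4874, -0.0766, 0.1506]
eef_rot: [0.746, 0.666, -0.002, -0.001]
contact_force: [1.0, -0.6, -1.4]
opening: 0.737
finger_force: 14.9
```

Emit:
{"op": "send_rows", "data": {"motion": [{"x": -3.5,"y": -1.3,"z": 0,"rx": 0,"ry": 0,"rz": 0,"jaw": 6},{"x": -3.5,"y": -1.3,"z": 0,"rx": 0,"ry": 0,"rz": 0,"jaw": 6},{"x": -3.5,"y": -1.3,"z": 0,"rx": 0,"ry": 0,"rz": 0,"jaw": 6},{"x": -3.5,"y": -1.2,"z": 0,"rx": 0,"ry": 0,"rz": 0,"jaw": 6},{"x": -3.5,"y": -1.2,"z": 0,"rx": 0,"ry": 0,"rz": 0,"jaw": 6}]}}

```text
clock: 5.85
tool_pos: [0.4049, -0.2426, 0.1507]
eef_rot: [0.746, 0.666, -0.001, -0.002]
contact_force: [-0.6, -0.4, -0.8]
opening: 0.738
finger_force: 14.9
```

Emit:
{"op": "send_rows", "data": {"motion": [{"x": -3.5,"y": -1.2,"z": 0,"rx": 0,"ry": 0,"rz": 0,"jaw": 6},{"x": -2.5,"y": -0.9,"z": 0,"rx": 0,"ry": 0,"rz": 0,"jaw": 6},{"x": -1,"y": -0.3,"z": 0,"rx": 0,"ry": 0,"rz": 0,"jaw": 6},{"x": 0,"y": 0,"z": 0,"rx": 0,"ry": 0,"rz": 0,"jaw": 6},{"x": 0,"y": 0,"z": 0,"rx": 0,"ry": 0,"rz": 0,"jaw": 6}]}}

```text
clock: 6.35
tool_pos: [0.3767, -0.3065, 0.1516]
eef_rot: [0.745, 0.667, 0.001, -0.001]
contact_force: [0.2, 0.0, -1.0]
opening: 0.739
finger_force: 14.9
```

```bash
python3 - <<'E'
from h import *
s=cam('wrist','w2.png'); go(.3775,-.3065,.0630)
print(proj(s,(.3775,-.3065,.018)),proj(s,(.477,-.300,.018)))
E
```

```text
shift cm [-0.05  0.03  8.88] yaw 83.7 q7 -0.12  t 6.4
[317.28019464 231.22144905] [436.27169125 211.03523023]
```

View pics/w2.png

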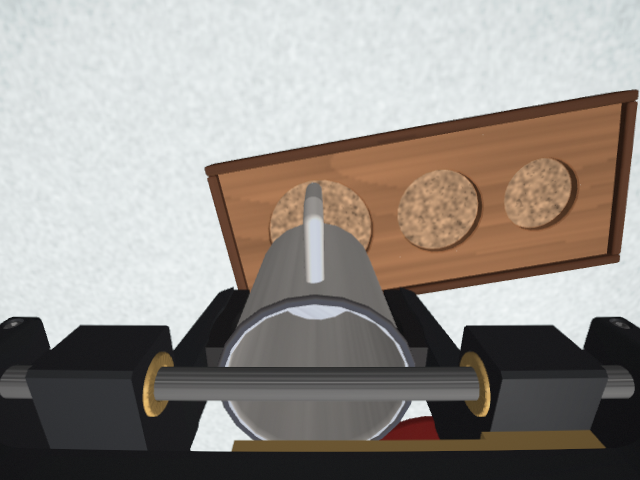

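The wide recess is centred near (320,231) and the middle one near (440,209), which match the predictions. Lowering.

Emit:
{"op": "send_rows", "data": {"motion": [{"x": 0,"y": 0,"z": 1.5,"rx": 0,"ry": 0,"rz": 0,"jaw": 6},{"x": 0,"y": 0,"z": 2.5,"rx": 0,"ry": 0,"rz": 0,"jaw": 6},{"x": 0,"y": 0,"z": 2,"rx": 0,"ry": 0,"rz": 0,"jaw": 6},{"x": 0,"y": 0,"z": 1.2,"rx": 0,"ry": 0,"rz": 0,"jaw": 6},{"x": 0,"y": 0,"z": 0.8,"rx": 0,"ry": 0,"rz": 0,"jaw": 6}]}}

```text
clock: 6.9
tool_pos: [0.3773, -0.3059, 0.0711]
eef_rot: [0.744, 0.668, 0.0, -0.001]
contact_force: [0.4, -0.4, -0.6]
opening: 0.738
finger_force: 14.9
```

Emit:
{"op": "send_rows", "data": {"motion": [{"x": 0,"y": 0,"z": 0.3,"rx": 0,"ry": 0,"rz": 0,"jaw": 6},{"x": 0,"y": 0,"z": 0.2,"rx": 0,"ry": 0,"rz": 0,"jaw": 6},{"x": 0,"y": 0,"z": 0.2,"rx": 0,"ry": 0,"rz": 0,"jaw": 6},{"x": 0,"y": 0,"z": 0,"rx": 0,"ry": 0,"rz": 0,"jaw": 6},{"x": 0,"y": 0,"z": 0,"rx": 0,"ry": 0,"rz": 0,"jaw": 6}]}}

```text
clock: 7.4
tool_pos: [0.3765, -0.3081, 0.0653]
eef_rot: [0.746, 0.666, 0.0, 0.0]
contact_force: [0.7, -0.4, -1.9]
opening: 0.732
finger_force: 14.9
```

Emit:
{"op": "send_rows", "data": {"motion": [{"x": 0,"y": 0,"z": 0.15,"rx": 0,"ry": 0,"rz": 0,"jaw": 6},{"x": 0,"y": 0,"z": 0.1,"rx": 0,"ry": 0,"rz": 0,"jaw": 6},{"x": 0,"y": 0,"z": 0,"rx": 0,"ry": 0,"rz": 0,"jaw": 6},{"x": 0,"y": 0,"z": 0,"rx": 0,"ry": 0,"rz": 0,"jaw": 6},{"x": 0,"y": 0,"z": 0,"rx": 0,"ry": 0,"rz": 0,"jaw": 6}]}}

```text
clock: 7.9
tool_pos: [0.3765, -0.3081, 0.0628]
eef_rot: [0.746, 0.666, -0.0, 0.0]
contact_force: [-0.3, 0.7, 5.7]
opening: 0.739
finger_force: 15.0
```

Contact at 5.7 N. Let go, rise, go over to the small mug and turn for its handle at about 120°.

Emit:
{"op": "send_rows", "data": {"motion": [{"x": 0,"y": 0,"z": 0,"rx": 0,"ry": 0,"rz": 0,"jaw": 7.2},{"x": 0,"y": 0,"z": 0,"rx": 0,"ry": 0,"rz": 0,"jaw": 8.8},{"x": 0,"y": 0,"z": 0,"rx": 0,"ry": 0,"rz": 0,"jaw": 8.8},{"x": 0,"y": 0,"z": 0,"rx": 0,"ry": 0,"rz": 0,"jaw": 8.8},{"x": 0,"y": 0,"z": -1,"rx": 0,"ry": 0,"rz": 0,"jaw": 8.8}]}}

```text
clock: 8.4
tool_pos: [0.3759, -0.3074, 0.072]
eef_rot: [0.745, 0.667, -0.0, -0.001]
contact_force: [0.7, -0.6, -0.5]
opening: 0.994
finger_force: 0.0
```

Emit:
{"op": "send_rows", "data": {"motion": [{"x": 0,"y": 0,"z": -2,"rx": 0,"ry": 0,"rz": 0,"jaw": 8.8},{"x": 0,"y": 0,"z": -3,"rx": 0,"ry": 0,"rz": 0,"jaw": 8.8},{"x": 0,"y": 0,"z": -4,"rx": 0,"ry": 0,"rz": 0,"jaw": 8.8},{"x": 0,"y": 0,"z": -3,"rx": 0,"ry": 0,"rz": 0,"jaw": 8.8},{"x": 2,"y": 0.2,"z": -1,"rx": 0,"ry": 0,"rz": 0,"jaw": 8.8}]}}

```text
clock: 8.9
tool_pos: [0.381, -0.2911, 0.2057]
eef_rot: [0.747, 0.664, 0.0, 0.003]
contact_force: [0.8, -0.3, 0.0]
opening: 0.999
finger_force: 0.0
```

Emit:
{"op": "send_rows", "data": {"motion": [{"x": 4,"y": 0.3,"z": 0,"rx": 0,"ry": 0,"rz": 0,"jaw": 8.8},{"x": 4,"y": 0.3,"z": 0,"rx": 0,"ry": 0,"rz": 0,"jaw": 8.8},{"x": 4,"y": 0.3,"z": 0,"rx": 0,"ry": 0,"rz": 0,"jaw": 8.8},{"x": 4,"y": 0.3,"z": 0,"rx": 0,"ry": 0,"rz": 0,"jaw": 8.8},{"x": 4,"y": 0.3,"z": 0,"rx": 0,"ry": 0,"rz": 0,"jaw": 8.8}]}}

```text
clock: 9.4
tool_pos: [0.4178, -0.0897, 0.2032]
eef_rot: [0.746, 0.666, 0.0, 0.0]
contact_force: [0.6, -0.8, -0.1]
opening: 1.001
finger_force: 0.0
```

Emit:
{"op": "send_rows", "data": {"motion": [{"x": 4,"y": 0.3,"z": 0,"rx": 0,"ry": 0,"rz": 0,"jaw": 8.8},{"x": 4,"y": 0.3,"z": 0,"rx": 0,"ry": 0,"rz": 0,"jaw": 8.8},{"x": 3,"y": 0.3,"z": 0,"rx": 0,"ry": 0,"rz": 0,"jaw": 8.8},{"x": 1,"y": 0.1,"z": 0,"rx": 0,"ry": 0,"rz": -0.06,"jaw": 8.8},{"x": 0,"y": 0,"z": 0,"rx": 0,"ry": 0,"rz": -0.1,"jaw": 8.8}]}}

```text
clock: 9.9
tool_pos: [0.4414, 0.0283, 0.2031]
eef_rot: [0.687, 0.727, 0.0, 0.0]
contact_force: [0.1, -1.0, 0.7]
opening: 0.997
finger_force: 0.0
```

Emit:
{"op": "send_rows", "data": {"motion": [{"x": 0,"y": 0,"z": 0,"rx": 0,"ry": 0,"rz": -0.12,"jaw": 8.8},{"x": 0,"y": 0,"z": 0,"rx": 0,"ry": 0,"rz": -0.12,"jaw": 8.8},{"x": 0,"y": 0,"z": 0,"rx": 0,"ry": 0,"rz": -0.12,"jaw": 8.8},{"x": 0,"y": 0,"z": 0,"rx": 0,"ry": 0,"rz": -0.1,"jaw": 8.8},{"x": 0,"y": 0,"z": 0,"rx": 0,"ry": 0,"rz": 0,"jaw": 8.8}]}}

```text
clock: 10.4
tool_pos: [0.4408, 0.0253, 0.2026]
eef_rot: [0.507, 0.862, -0.001, -0.0]
contact_force: [-0.3, -0.4, -0.8]
opening: 0.999
finger_force: 0.0
```

```bash
python3 - <<'E'
from h import *
s=cam('scene','s3.png'); go(.4500,.077,.025,120)
s=cam('top');cv2.imwrite('pics/t3.png',cv2.resize(s['img'][175:340,180:450,::-1],None,fx=2.9,fy=2.9,interpolation=cv2.INTER_CUBIC))
E
```

```text
shift cm [ 4.07  3.3  17.76] yaw 119.0 q7 -0.32 rz -0.018 t 10.4
```

View pics/t3.png

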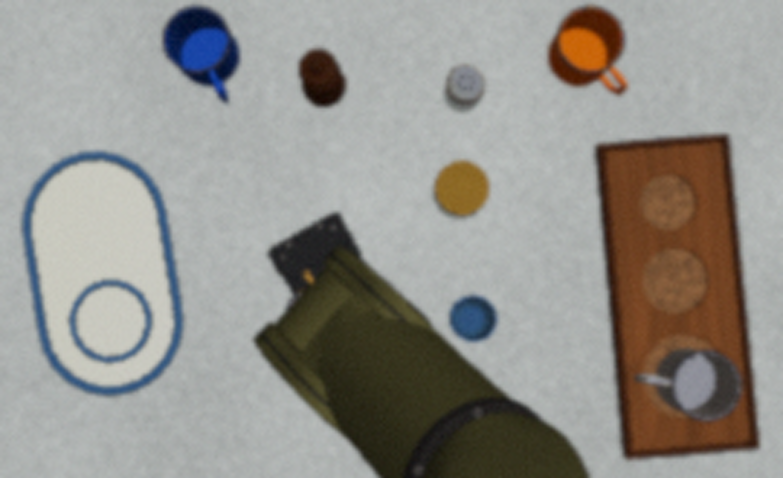

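Emit:
{"op": "send_rows", "data": {"motion": [{"x": 2.1,"y": 1.7,"z": 0,"rx": 0,"ry": 0,"rz": -0.018,"jaw": 8.8},{"x": 2,"y": 1.6,"z": 0,"rx": 0,"ry": 0,"rz": 0,"jaw": 8.8},{"x": 0,"y": 0,"z": 2.7,"rx": 0,"ry": 0,"rz": 0,"jaw": 8.8},{"x": 0,"y": 0,"z": 4,"rx": 0,"ry": 0,"rz": 0,"jaw": 8.8},{"x": 0,"y": 0,"z": 3,"rx": 0,"ry": 0,"rz": 0,"jaw": 8.8}]}}

```text
clock: 11.0
tool_pos: [0.4496, 0.0784, 0.1043]
eef_rot: [0.5, 0.866, -0.0, 0.0]
contact_force: [0.2, 0.2, -0.2]
opening: 0.993
finger_force: 0.0
```

Emit:
{"op": "send_rows", "data": {"motion": [{"x": 0,"y": 0,"z": 2,"rx": 0,"ry": 0,"rz": 0,"jaw": 8.8},{"x": 0,"y": 0,"z": 2,"rx": 0,"ry": 0,"rz": 0,"jaw": 8.8},{"x": 0,"y": 0,"z": 2,"rx": 0,"ry": 0,"rz": 0,"jaw": 8.8},{"x": 0,"y": 0,"z": 1.6,"rx": 0,"ry": 0,"rz": 0,"jaw": 8.8},{"x": 0,"y": 0,"z": 0.4,"rx": 0,"ry": 0,"rz": 0,"jaw": 8.8}]}}

```text
clock: 11.5
tool_pos: [0.4492, 0.0786, 0.0242]
eef_rot: [0.499, 0.867, -0.001, -0.0]
contact_force: [0.9, 0.3, -0.6]
opening: 0.996
finger_force: 0.0
```

Emit:
{"op": "send_rows", "data": {"motion": [{"x": 0,"y": 0,"z": 0,"rx": 0,"ry": 0,"rz": 0,"jaw": 6.5},{"x": 0,"y": 0,"z": 0,"rx": 0,"ry": 0,"rz": 0,"jaw": 4.8},{"x": 0,"y": 0,"z": 0,"rx": 0,"ry": 0,"rz": 0,"jaw": 4.8},{"x": 0,"y": 0,"z": 0,"rx": 0,"ry": 0,"rz": 0,"jaw": 4.8},{"x": 0,"y": 0,"z": 0,"rx": 0,"ry": 0,"rz": 0,"jaw": 4.8}], "grip_force": 15}}

```text
clock: 12.0
tool_pos: [0.4499, 0.0788, 0.0259]
eef_rot: [0.499, 0.866, 0.0, 0.0]
contact_force: [-0.2, -0.4, 2.2]
opening: 0.603
finger_force: 15.1
```

```bash
python3 - <<'E'
from h import *
s=cam('top'); print(at(s,180+703/2.9,175+383/2.9,.105)); go(.4433,.2924,.13,90)
E
```

```text
[ 0.37673115 -0.30544895  0.105     ]
shift cm [ 18.81  10.15 -10.41] yaw 120.1 q7 -0.99 rz 0.525 t 12.1
```

Emit:
{"op": "send_rows", "data": {"motion": [{"x": 0,"y": 0,"z": -1,"rx": 0,"ry": 0,"rz": 0,"jaw": 4.8},{"x": 0,"y": 0,"z": -2.5,"rx": 0,"ry": 0,"rz": 0,"jaw": 4.8},{"x": 0,"y": 0,"z": -2.5,"rx": 0,"ry": 0,"rz": 0,"jaw": 4.8},{"x": 0,"y": 0,"z": -2,"rx": 0,"ry": 0,"rz": 0,"jaw": 4.8},{"x": 1.5,"y": 0.8,"z": 0,"rx": 0,"ry": 0,"rz": 0,"jaw": 4.8}]}}

```text
clock: 12.55
tool_pos: [0.4498, 0.0931, 0.1073]
eef_rot: [0.501, 0.865, -0.0, 0.001]
contact_force: [0.6, 1.1, -1.0]
opening: 0.605
finger_force: 15.0
```

Emit:
{"op": "send_rows", "data": {"motion": [{"x": 3,"y": 1.6,"z": 0,"rx": 0,"ry": 0,"rz": 0,"jaw": 4.8},{"x": 3,"y": 1.6,"z": 0,"rx": 0,"ry": 0,"rz": 0,"jaw": 4.8},{"x": 3,"y": 1.6,"z": 0,"rx": 0,"ry": 0,"rz": 0,"jaw": 4.8},{"x": 3,"y": 1.6,"z": 0,"rx": 0,"ry": 0,"rz": 0,"jaw": 4.8},{"x": 3,"y": 1.6,"z": 0,"rx": 0,"ry": 0,"rz": 0,"jaw": 4.8}]}}

```text
clock: 13.05
tool_pos: [0.4425, 0.2667, 0.1055]
eef_rot: [0.499, 0.867, -0.0, -0.0]
contact_force: [-0.4, 0.1, -0.1]
opening: 0.601
finger_force: 15.0
```

Emit:
{"op": "send_rows", "data": {"motion": [{"x": 1.5,"y": 0.9,"z": 0,"rx": 0,"ry": 0,"rz": 0,"jaw": 4.8},{"x": 0.8,"y": 0.4,"z": 0,"rx": 0,"ry": 0,"rz": 0,"jaw": 4.8},{"x": 0,"y": 0,"z": 0,"rx": 0,"ry": 0,"rz": 0,"jaw": 4.8},{"x": 0,"y": 0,"z": 0,"rx": 0,"ry": 0,"rz": 0,"jaw": 4.8},{"x": 0,"y": 0,"z": 0,"rx": 0,"ry": 0,"rz": 0,"jaw": 4.8}]}}

```text
clock: 13.55
tool_pos: [0.4429, 0.2898, 0.1052]
eef_rot: [0.5, 0.866, -0.001, 0.0]
contact_force: [-0.6, 0.2, -1.4]
opening: 0.606
finger_force: 15.0
```

```bash
python3 - <<'E'
from h import *
s=cam('wrist','w4.png'); go(.4433,.2924,.0320)
c=np.array([.4433,.2924,.01])
for a in range(0,360,45): print(a,proj(s,c+.044*np.array([np.cos(np.radians(a)),np.sin(np.radians(a)),0])).round())
E
```

```text
shift cm [0.18 0.15 7.33] yaw 120.0 q7 -0.92  t 13.6
0 [370. 272.]
45 [378. 229.]
90 [351. 192.]
135 [303. 186.]
180 [265. 215.]
225 [262. 258.]
270 [290. 291.]
315 [334. 296.]
```

View pics/w4.png

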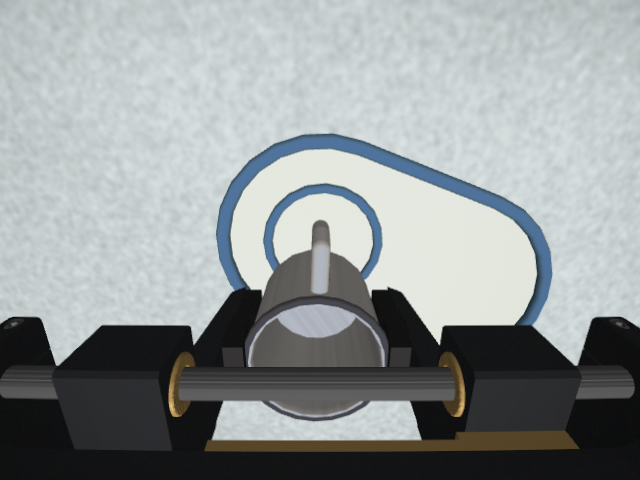

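The ring spans 263–382 px with its top at 184, within 3 px of prediction. I'll nudge slightly and lower.

Emit:
{"op": "send_rows", "data": {"motion": [{"x": 0.2,"y": 0.25,"z": 1,"rx": 0,"ry": 0,"rz": 0,"jaw": 4.8},{"x": 0,"y": 0,"z": 2.3,"rx": 0,"ry": 0,"rz": 0,"jaw": 4.8},{"x": 0,"y": 0,"z": 2,"rx": 0,"ry": 0,"rz": 0,"jaw": 4.8},{"x": 0,"y": 0,"z": 1.2,"rx": 0,"ry": 0,"rz": 0,"jaw": 4.8},{"x": 0,"y": 0,"z": 0.3,"rx": 0,"ry": 0,"rz": 0,"jaw": 4.8}]}}

```text
clock: 14.1
tool_pos: [0.4432, 0.2945, 0.0359]
eef_rot: [0.499, 0.867, -0.001, -0.0]
contact_force: [0.1, -0.5, -0.5]
opening: 0.604
finger_force: 15.0
```

Emit:
{"op": "send_rows", "data": {"motion": [{"x": 0,"y": 0,"z": 0.2,"rx": 0,"ry": 0,"rz": 0,"jaw": 4.8},{"x": 0,"y": 0,"z": 0.2,"rx": 0,"ry": 0,"rz": 0,"jaw": 4.8},{"x": 0,"y": 0,"z": 0.1,"rx": 0,"ry": 0,"rz": 0,"jaw": 4.8},{"x": 0,"y": 0,"z": 0,"rx": 0,"ry": 0,"rz": 0,"jaw": 4.8},{"x": 0,"y": 0,"z": 0,"rx": 0,"ry": 0,"rz": 0,"jaw": 4.8}]}}

```text
clock: 14.6
tool_pos: [0.4439, 0.2952, 0.0328]
eef_rot: [0.499, 0.867, 0.0, 0.0]
contact_force: [-0.1, -0.0, -0.1]
opening: 0.606
finger_force: 15.0
```

Emit:
{"op": "send_rows", "data": {"motion": [{"x": 0,"y": 0,"z": 0.1,"rx": 0,"ry": 0,"rz": 0,"jaw": 4.8},{"x": 0,"y": 0,"z": 0.1,"rx": 0,"ry": 0,"rz": 0,"jaw": 4.8},{"x": 0,"y": 0,"z": 0,"rx": 0,"ry": 0,"rz": 0,"jaw": 4.8},{"x": 0,"y": 0,"z": 0,"rx": 0,"ry": 0,"rz": 0,"jaw": 4.8},{"x": 0,"y": 0,"z": 0,"rx": 0,"ry": 0,"rz": 0,"jaw": 4.8}]}}

```text
clock: 15.1
tool_pos: [0.444, 0.2953, 0.0318]
eef_rot: [0.499, 0.867, 0.0, 0.001]
contact_force: [-1.5, -1.5, 12.8]
opening: 0.601
finger_force: 15.2
```

Contact. Let go, rise, go to the jam jar and turn to yaw 180 so the jaws close along world y, clear of the shaker.

Emit:
{"op": "send_rows", "data": {"motion": [{"x": 0,"y": 0,"z": -0.1,"rx": 0,"ry": 0,"rz": 0,"jaw": 6.5},{"x": 0,"y": 0,"z": 0,"rx": 0,"ry": 0,"rz": 0,"jaw": 8.8},{"x": 0,"y": 0,"z": 0,"rx": 0,"ry": 0,"rz": 0,"jaw": 8.8},{"x": 0,"y": 0,"z": 0,"rx": 0,"ry": 0,"rz": 0,"jaw": 8.8},{"x": 0,"y": 0,"z": -1,"rx": 0,"ry": 0,"rz": 0,"jaw": 8.8}]}}

```text
clock: 15.6
tool_pos: [0.4431, 0.2946, 0.0408]
eef_rot: [0.499, 0.867, -0.001, -0.0]
contact_force: [-0.4, 0.4, -0.3]
opening: 0.997
finger_force: 0.0
```

Emit:
{"op": "send_rows", "data": {"motion": [{"x": 0,"y": 0,"z": -3,"rx": 0,"ry": 0,"rz": 0,"jaw": 8.8},{"x": 0,"y": 0,"z": -4,"rx": 0,"ry": 0,"rz": 0,"jaw": 8.8},{"x": 0,"y": 0,"z": -4,"rx": 0,"ry": 0,"rz": 0,"jaw": 8.8},{"x": 0,"y": 0,"z": -3,"rx": 0,"ry": 0,"rz": 0,"jaw": 8.8},{"x": -2,"y": -0.4,"z": -1,"rx": 0,"ry": 0,"rz": 0,"jaw": 8.8}]}}

```text
clock: 16.1
tool_pos: [0.4502, 0.2801, 0.1957]
eef_rot: [0.497, 0.868, 0.004, -0.0]
contact_force: [0.4, -0.1, -0.5]
opening: 0.998
finger_force: 0.0
```

Emit:
{"op": "send_rows", "data": {"motion": [{"x": -4,"y": -0.7,"z": 0,"rx": 0,"ry": 0,"rz": 0,"jaw": 8.8},{"x": -4,"y": -0.7,"z": 0,"rx": 0,"ry": 0,"rz": 0,"jaw": 8.8},{"x": -4,"y": -0.7,"z": 0,"rx": 0,"ry": 0,"rz": 0,"jaw": 8.8},{"x": -4,"y": -0.7,"z": 0,"rx": 0,"ry": 0,"rz": 0,"jaw": 8.8},{"x": -4,"y": -0.7,"z": 0,"rx": 0,"ry": 0,"rz": 0,"jaw": 8.8}]}}

```text
clock: 16.6
tool_pos: [0.5207, 0.0836, 0.1921]
eef_rot: [0.499, 0.867, -0.0, 0.0]
contact_force: [0.0, 1.1, 0.1]
opening: 0.997
finger_force: 0.0
```

Emit:
{"op": "send_rows", "data": {"motion": [{"x": -4,"y": -0.7,"z": 0,"rx": 0,"ry": 0,"rz": 0,"jaw": 8.8},{"x": -4,"y": -0.7,"z": 0,"rx": 0,"ry": 0,"rz": 0,"jaw": 8.8},{"x": -4,"y": -0.7,"z": 0,"rx": 0,"ry": 0,"rz": 0,"jaw": 8.8},{"x": -3,"y": -0.6,"z": 0,"rx": 0,"ry": 0,"rz": 0,"jaw": 8.8},{"x": -1.5,"y": -0.4,"z": 0,"rx": 0,"ry": 0,"rz": 0,"jaw": 8.8}]}}

```text
clock: 17.1
tool_pos: [0.5768, -0.0771, 0.1916]
eef_rot: [0.501, 0.865, -0.001, 0.0]
contact_force: [-1.0, -0.0, -0.6]
opening: 0.997
finger_force: 0.0
```

Emit:
{"op": "send_rows", "data": {"motion": [{"x": 0,"y": 0,"z": 0,"rx": 0,"ry": 0,"rz": -0.1,"jaw": 8.8},{"x": 0,"y": 0,"z": 0,"rx": 0,"ry": 0,"rz": -0.12,"jaw": 8.8},{"x": 0,"y": 0,"z": 0,"rx": 0,"ry": 0,"rz": -0.12,"jaw": 8.8},{"x": 0,"y": 0,"z": 0,"rx": 0,"ry": 0,"rz": -0.12,"jaw": 8.8},{"x": 0,"y": 0,"z": 0,"rx": 0,"ry": 0,"rz": -0.12,"jaw": 8.8}]}}

```text
clock: 17.6
tool_pos: [0.5762, -0.0731, 0.1921]
eef_rot: [0.228, 0.974, -0.0, -0.0]
contact_force: [-0.6, 0.2, 0.1]
opening: 1.0
finger_force: 0.0
```

Emit:
{"op": "send_rows", "data": {"motion": [{"x": 0,"y": 0,"z": 0,"rx": 0,"ry": 0,"rz": -0.12,"jaw": 8.8},{"x": 0,"y": 0,"z": 0,"rx": 0,"ry": 0,"rz": -0.12,"jaw": 8.8},{"x": 0,"y": 0,"z": 0,"rx": 0,"ry": 0,"rz": -0.12,"jaw": 8.8},{"x": 0,"y": 0,"z": 0,"rx": 0,"ry": 0,"rz": -0.11,"jaw": 8.8},{"x": 0,"y": 0,"z": 0,"rx": 0,"ry": 0,"rz": 0,"jaw": 8.8}]}}

```text
clock: 18.1
tool_pos: [0.5762, -0.0732, 0.1918]
eef_rot: [-0.003, 1.0, 0.0, -0.0]
contact_force: [0.0, 0.9, 0.2]
opening: 1.001
finger_force: 0.0
```

```bash
python3 - <<'E'
from h import *
go(.5755,-.0736,.022,180); print(get_state()['q'])
s=cam('top');cv2.imwrite('pics/t5.png',cv2.resize(s['img'][175:340,180:450,::-1],None,fx=2.9,fy=2.9,interpolation=cv2.INTER_CUBIC))
E
```

```text
shift cm [ 0.06 -0.05 16.98] yaw -179.7 q7 0.83 rz 0.005 t 18.1
[ 0.57321911  0.88353055 -0.99182543  1.737507    0.86084404  1.02127916
  0.8327029 ]
```

View pics/t5.png

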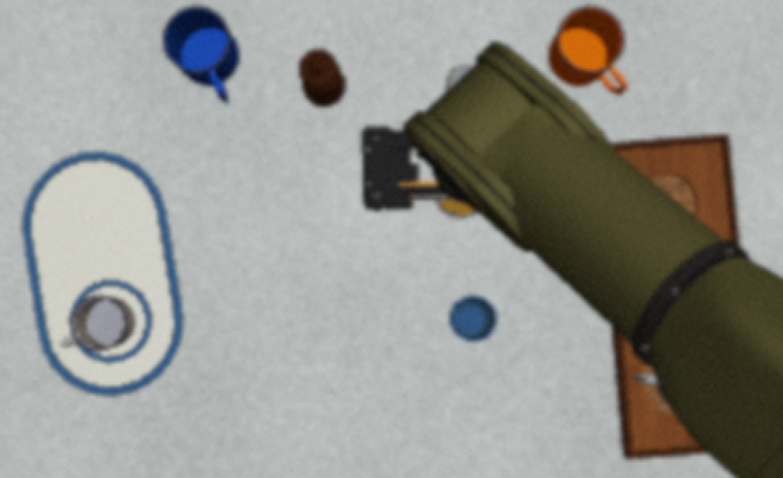

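The small mug sits inside the ring, with its rim at crop (102,323). Before going down I'll check the forearm clearance near the orange mug.

```bash
python3 - <<'E'
from h import *
s=cam('scene','s5.png'); 
s=cam('top'); print(at(s,180+102/2.9,175+323/2.9,.062))
E
```

```text
[0.44217837 0.28990186 0.062     ]
```

View pics/s5.png

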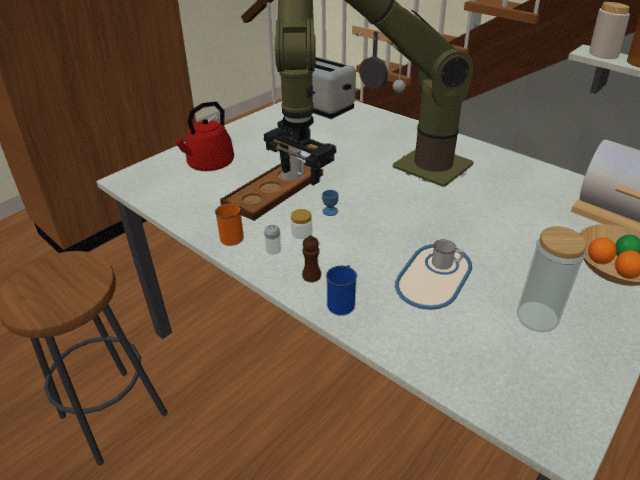

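The wrist and forearm stand well above the neighbours, and the small mug is inside the ring at plausible coordinates. Going down for the jam jar.

Emit:
{"op": "send_rows", "data": {"motion": [{"x": 0,"y": 0,"z": 2,"rx": 0,"ry": 0,"rz": 0,"jaw": 8.8},{"x": 0,"y": 0,"z": 4,"rx": 0,"ry": 0,"rz": 0,"jaw": 8.8},{"x": 0,"y": 0,"z": 3,"rx": 0,"ry": 0,"rz": 0,"jaw": 8.8},{"x": 0,"y": 0,"z": 2,"rx": 0,"ry": 0,"rz": 0,"jaw": 8.8},{"x": 0,"y": 0,"z": 2,"rx": 0,"ry": 0,"rz": 0,"jaw": 8.8}]}}

```text
clock: 18.75
tool_pos: [0.5763, -0.073, 0.0605]
eef_rot: [-0.002, 1.0, -0.0, -0.0]
contact_force: [1.3, -0.1, -1.0]
opening: 0.993
finger_force: 0.0
```

Emit:
{"op": "send_rows", "data": {"motion": [{"x": 0,"y": 0,"z": 2,"rx": 0,"ry": 0,"rz": 0,"jaw": 8.8},{"x": 0,"y": 0,"z": 1.5,"rx": 0,"ry": 0,"rz": 0,"jaw": 8.8},{"x": 0,"y": 0,"z": 0.4,"rx": 0,"ry": 0,"rz": 0,"jaw": 8.8},{"x": 0,"y": 0,"z": 0,"rx": 0,"ry": 0,"rz": 0,"jaw": 7},{"x": 0,"y": 0,"z": 0,"rx": 0,"ry": 0,"rz": 0,"jaw": 5.2}], "grip_force": 20}}

```text
clock: 19.25
tool_pos: [0.5771, -0.0727, 0.0233]
eef_rot: [-0.002, 1.0, 0.0, 0.001]
contact_force: [0.3, 0.4, -0.1]
opening: 0.838
finger_force: 0.0
```

Emit:
{"op": "send_rows", "data": {"motion": [{"x": 0,"y": 0,"z": 0,"rx": 0,"ry": 0,"rz": 0,"jaw": 5.2},{"x": 0,"y": 0,"z": 0,"rx": 0,"ry": 0,"rz": 0,"jaw": 5.2},{"x": 0,"y": 0,"z": 0,"rx": 0,"ry": 0,"rz": 0,"jaw": 5.2},{"x": 0,"y": 0,"z": 0,"rx": 0,"ry": 0,"rz": 0,"jaw": 5.2},{"x": 0,"y": 0,"z": 0,"rx": 0,"ry": 0,"rz": 0,"jaw": 5.2}]}}

```text
clock: 19.75
tool_pos: [0.577, -0.0738, 0.0233]
eef_rot: [-0.002, 1.0, -0.001, 0.001]
contact_force: [-0.7, -2.5, 6.7]
opening: 0.653
finger_force: 20.0
```

```bash
python3 - <<'E'
from h import *
go(.551,.3085,.11,189)
E
```

```text
shift cm [ 2.42 38.23 -8.74] yaw -179.7 q7 0.62 rz -0.153 t 19.8
```

Emit:
{"op": "send_rows", "data": {"motion": [{"x": 0,"y": 0,"z": -1,"rx": 0,"ry": 0,"rz": 0,"jaw": 5.2},{"x": 0,"y": 0,"z": -2.5,"rx": 0,"ry": 0,"rz": 0,"jaw": 5.2},{"x": 0,"y": 0,"z": -2.5,"rx": 0,"ry": 0,"rz": 0,"jaw": 5.2},{"x": 0,"y": 1,"z": -1.5,"rx": 0,"ry": 0,"rz": 0,"jaw": 5.2},{"x": 0.2,"y": 2.5,"z": -0.5,"rx": 0,"ry": 0,"rz": 0,"jaw": 5.2}]}}

```text
clock: 20.25
tool_pos: [0.5751, -0.0393, 0.1039]
eef_rot: [-0.0, 1.0, -0.001, 0.001]
contact_force: [1.0, 0.1, -1.9]
opening: 0.652
finger_force: 20.0
```

Emit:
{"op": "send_rows", "data": {"motion": [{"x": 0.2,"y": 3.5,"z": 0,"rx": 0,"ry": 0,"rz": 0,"jaw": 5.2},{"x": 0.2,"y": 3.5,"z": 0,"rx": 0,"ry": 0,"rz": 0,"jaw": 5.2},{"x": 0.2,"y": 3.5,"z": 0,"rx": 0,"ry": 0,"rz": 0,"jaw": 5.2},{"x": 0.2,"y": 3.5,"z": 0,"rx": 0,"ry": 0,"rz": 0,"jaw": 5.2},{"x": 0.3,"y": 3.5,"z": 0,"rx": 0,"ry": 0,"rz": 0,"jaw": 5.2}]}}

```text
clock: 20.75
tool_pos: [0.5615, 0.1395, 0.1025]
eef_rot: [-0.003, 1.0, 0.0, -0.0]
contact_force: [0.8, -0.4, -1.2]
opening: 0.649
finger_force: 20.0
```

Emit:
{"op": "send_rows", "data": {"motion": [{"x": 0.3,"y": 3.5,"z": 0,"rx": 0,"ry": 0,"rz": 0,"jaw": 5.2},{"x": 0.3,"y": 3.5,"z": 0,"rx": 0,"ry": 0,"rz": 0,"jaw": 5.2},{"x": 0.2,"y": 3.5,"z": 0,"rx": 0,"ry": 0,"rz": 0,"jaw": 5.2},{"x": 0.2,"y": 3.5,"z": 0,"rx": 0,"ry": 0,"rz": 0,"jaw": 5.2},{"x": 0.1,"y": 2.2,"z": 0,"rx": 0,"ry": 0,"rz": 0,"jaw": 5.2}]}}

```text
clock: 21.25
tool_pos: [0.5484, 0.3037, 0.1028]
eef_rot: [-0.005, 1.0, 0.002, -0.001]
contact_force: [0.1, -0.4, -1.9]
opening: 0.652
finger_force: 20.0
```

Emit:
{"op": "send_rows", "data": {"motion": [{"x": 0,"y": 0.8,"z": 0,"rx": 0,"ry": 0,"rz": -0.05,"jaw": 5.2},{"x": 0,"y": 0,"z": 0,"rx": 0,"ry": 0,"rz": -0.05,"jaw": 5.2},{"x": 0,"y": 0,"z": 0,"rx": 0,"ry": 0,"rz": -0.05,"jaw": 5.2},{"x": 0,"y": 0,"z": 0,"rx": 0,"ry": 0,"rz": 0,"jaw": 5.2},{"x": 0,"y": 0,"z": 0,"rx": 0,"ry": 0,"rz": 0,"jaw": 5.2}]}}

```text
clock: 21.75
tool_pos: [0.5498, 0.3074, 0.1024]
eef_rot: [-0.077, 0.997, 0.0, -0.0]
contact_force: [0.4, -0.7, -2.2]
opening: 0.648
finger_force: 20.0
```

```bash
python3 - <<'E'
from h import *
go(.551,.3085,.0295,189)
E
```

```text
shift cm [-0.14  0.09  7.29] yaw -171.1 q7 0.34 rz -0.002 t 21.8
```

Emit:
{"op": "send_rows", "data": {"motion": [{"x": 0,"y": 0,"z": 1,"rx": 0,"ry": 0,"rz": 0,"jaw": 5.2},{"x": 0,"y": 0,"z": 2.3,"rx": 0,"ry": 0,"rz": 0,"jaw": 5.2},{"x": 0,"y": 0,"z": 2,"rx": 0,"ry": 0,"rz": 0,"jaw": 5.2},{"x": 0,"y": 0,"z": 1.2,"rx": 0,"ry": 0,"rz": 0,"jaw": 5.2},{"x": 0,"y": 0,"z": 0.3,"rx": 0,"ry": 0,"rz": 0,"jaw": 5.2}]}}

```text
clock: 22.25
tool_pos: [0.5496, 0.3061, 0.0323]
eef_rot: [-0.078, 0.997, -0.001, -0.001]
contact_force: [0.1, 0.2, -2.0]
opening: 0.649
finger_force: 20.0
```

Emit:
{"op": "send_rows", "data": {"motion": [{"x": 0,"y": 0,"z": 0.2,"rx": 0,"ry": 0,"rz": 0,"jaw": 5.2},{"x": 0,"y": 0,"z": 0.2,"rx": 0,"ry": 0,"rz": 0,"jaw": 5.2},{"x": 0,"y": 0,"z": 0.1,"rx": 0,"ry": 0,"rz": 0,"jaw": 5.2},{"x": 0,"y": 0,"z": 0,"rx": 0,"ry": 0,"rz": 0,"jaw": 5.2},{"x": 0,"y": 0,"z": 0,"rx": 0,"ry": 0,"rz": 0,"jaw": 5.2}]}}

```text
clock: 22.75
tool_pos: [0.5507, 0.307, 0.0299]
eef_rot: [-0.077, 0.997, 0.0, 0.0]
contact_force: [-0.3, -0.5, -2.0]
opening: 0.651
finger_force: 20.0
```

Emit:
{"op": "send_rows", "data": {"motion": [{"x": 0,"y": 0,"z": 0.1,"rx": 0,"ry": 0,"rz": 0,"jaw": 5.2},{"x": 0,"y": 0,"z": 0.1,"rx": 0,"ry": 0,"rz": 0,"jaw": 5.2},{"x": 0,"y": 0,"z": 0,"rx": 0,"ry": 0,"rz": 0,"jaw": 5.2},{"x": 0,"y": 0,"z": 0,"rx": 0,"ry": 0,"rz": 0,"jaw": 5.2},{"x": 0,"y": 0,"z": 0,"rx": 0,"ry": 0,"rz": 0,"jaw": 5.2}]}}

```text
clock: 23.25
tool_pos: [0.5508, 0.3072, 0.0293]
eef_rot: [-0.078, 0.997, -0.0, 0.001]
contact_force: [-2.0, -2.9, 9.2]
opening: 0.649
finger_force: 20.0
```

Contact. Let go, rise and go over to the salt shaker, turning to yaw about 110.

Emit:
{"op": "send_rows", "data": {"motion": [{"x": 0,"y": 0,"z": -0.1,"rx": 0,"ry": 0,"rz": 0,"jaw": 6.5},{"x": 0,"y": 0,"z": 0,"rx": 0,"ry": 0,"rz": 0,"jaw": 8.8},{"x": 0,"y": 0,"z": 0,"rx": 0,"ry": 0,"rz": 0,"jaw": 8.8},{"x": 0,"y": 0,"z": 0,"rx": 0,"ry": 0,"rz": 0,"jaw": 8.8},{"x": 0,"y": 0,"z": -1,"rx": 0,"ry": 0,"rz": 0,"jaw": 8.8}]}}

```text
clock: 23.75
tool_pos: [0.5498, 0.3061, 0.0374]
eef_rot: [-0.078, 0.997, -0.001, -0.001]
contact_force: [-0.0, -0.0, 0.2]
opening: 0.998
finger_force: 0.0
```

Emit:
{"op": "send_rows", "data": {"motion": [{"x": 0,"y": 0,"z": -3,"rx": 0,"ry": 0,"rz": 0,"jaw": 8.8},{"x": 0,"y": 0,"z": -4,"rx": 0,"ry": 0,"rz": 0,"jaw": 8.8},{"x": 0,"y": 0,"z": -4,"rx": 0,"ry": 0,"rz": 0,"jaw": 8.8},{"x": 0,"y": 0,"z": -4,"rx": 0,"ry": 0,"rz": 0,"jaw": 8.8},{"x": -0.4,"y": -2,"z": -1,"rx": 0,"ry": 0,"rz": 0,"jaw": 8.8}]}}

```text
clock: 24.25
tool_pos: [0.557, 0.2934, 0.2048]
eef_rot: [-0.08, 0.997, 0.004, 0.003]
contact_force: [-0.0, 0.6, -0.3]
opening: 1.0
finger_force: 0.0
```

Emit:
{"op": "send_rows", "data": {"motion": [{"x": -0.6,"y": -3.7,"z": 0,"rx": 0,"ry": 0,"rz": 0,"jaw": 8.8},{"x": -0.6,"y": -3.7,"z": 0,"rx": 0,"ry": 0,"rz": 0,"jaw": 8.8},{"x": -0.6,"y": -3.7,"z": 0,"rx": 0,"ry": 0,"rz": 0,"jaw": 8.8},{"x": -0.6,"y": -3.7,"z": 0,"rx": 0,"ry": 0,"rz": 0,"jaw": 8.8},{"x": -0.6,"y": -3.7,"z": 0,"rx": 0,"ry": 0,"rz": 0,"jaw": 8.8}]}}

```text
clock: 24.75
tool_pos: [0.6161, 0.1083, 0.1992]
eef_rot: [-0.078, 0.997, 0.0, 0.0]
contact_force: [-0.1, 0.8, -0.2]
opening: 1.0
finger_force: 0.0
```

Emit:
{"op": "send_rows", "data": {"motion": [{"x": -0.7,"y": -3.7,"z": 0,"rx": 0,"ry": 0,"rz": 0,"jaw": 8.8},{"x": -0.7,"y": -3.7,"z": 0,"rx": 0,"ry": 0,"rz": 0,"jaw": 8.8},{"x": -0.7,"y": -3.7,"z": 0,"rx": 0,"ry": 0,"rz": 0,"jaw": 8.8},{"x": -0.7,"y": -3.7,"z": 0,"rx": 0,"ry": 0,"rz": 0,"jaw": 8.8},{"x": -0.7,"y": -3.7,"z": 0,"rx": 0,"ry": 0,"rz": 0,"jaw": 8.8}]}}

```text
clock: 25.25
tool_pos: [0.6793, -0.0692, 0.1992]
eef_rot: [-0.078, 0.997, 0.0, 0.0]
contact_force: [0.7, 0.4, -0.1]
opening: 1.002
finger_force: 0.0
```

Emit:
{"op": "send_rows", "data": {"motion": [{"x": -0.2,"y": -1.3,"z": 0,"rx": 0,"ry": 0,"rz": 0.08,"jaw": 8.8},{"x": 0,"y": 0,"z": 0,"rx": 0,"ry": 0,"rz": 0.13,"jaw": 8.8},{"x": 0,"y": 0,"z": 0,"rx": 0,"ry": 0,"rz": 0.13,"jaw": 8.8},{"x": 0,"y": 0,"z": 0,"rx": 0,"ry": 0,"rz": 0.13,"jaw": 8.8},{"x": 0,"y": 0,"z": 0,"rx": 0,"ry": 0,"rz": 0.13,"jaw": 8.8}]}}

```text
clock: 25.75
tool_pos: [0.6829, -0.08, 0.1991]
eef_rot: [0.223, 0.975, 0.0, 0.0]
contact_force: [-0.2, -0.1, -0.0]
opening: 0.998
finger_force: 0.0
```

Emit:
{"op": "send_rows", "data": {"motion": [{"x": 0,"y": 0,"z": 0,"rx": 0,"ry": 0,"rz": 0.13,"jaw": 8.8},{"x": 0,"y": 0,"z": 0,"rx": 0,"ry": 0,"rz": 0.13,"jaw": 8.8},{"x": 0,"y": 0,"z": 0,"rx": 0,"ry": 0,"rz": 0.13,"jaw": 8.8},{"x": 0,"y": 0,"z": 0,"rx": 0,"ry": 0,"rz": 0.13,"jaw": 8.8},{"x": 0,"y": 0,"z": 0,"rx": 0,"ry": 0,"rz": 0.13,"jaw": 8.8}]}}

```text
clock: 26.25
tool_pos: [0.6829, -0.0799, 0.1991]
eef_rot: [0.523, 0.853, 0.0, -0.0]
contact_force: [-0.4, 0.4, -1.0]
opening: 0.999
finger_force: 0.0
```

```bash
python3 - <<'E'
from h import *
s=cam('top');cv2.imwrite('pics/t6.png',cv2.resize(s['img'][175:340,180:450,::-1],None,fx=2.9,fy=2.9,interpolation=cv2.INTER_CUBIC))
go(.6822,-.0798,.032,110); print(get_state()['q'].__repr__())
E
```

```text
shift cm [ 0.02 -0.09 16.74] yaw 116.7 q7 0.01 rz 0.118 t 26.3
array([ 0.39969913,  0.91977979, -0.74927413,  1.38731948,  0.65717026,
        1.08961104,  0.01059174])
```

View pics/t6.png

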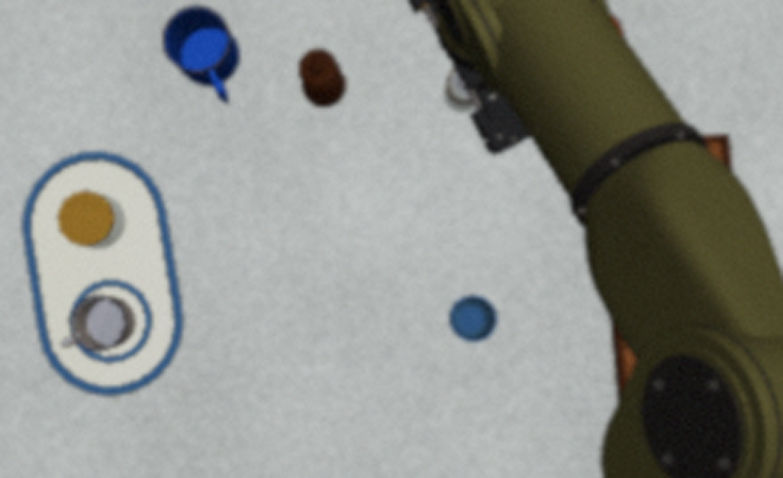

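The jam jar is on the open end (crop 87,219) and the small mug is in its ring. Now down onto the shaker.

Emit:
{"op": "send_rows", "data": {"motion": [{"x": 0,"y": 0,"z": 2,"rx": 0,"ry": 0,"rz": 0.1,"jaw": 8.8},{"x": 0,"y": 0,"z": 3.7,"rx": 0,"ry": 0,"rz": 0,"jaw": 8.8},{"x": 0,"y": 0,"z": 3,"rx": 0,"ry": 0,"rz": 0,"jaw": 8.8},{"x": 0,"y": 0,"z": 2,"rx": 0,"ry": 0,"rz": 0,"jaw": 8.8},{"x": 0,"y": 0,"z": 2,"rx": 0,"ry": 0,"rz": 0,"jaw": 8.8}]}}

```text
clock: 26.8
tool_pos: [0.6829, -0.08, 0.0707]
eef_rot: [0.562, 0.827, 0.0, -0.0]
contact_force: [0.6, 0.2, 0.0]
opening: 0.996
finger_force: 0.0
```

Emit:
{"op": "send_rows", "data": {"motion": [{"x": 0,"y": 0,"z": 2,"rx": 0,"ry": 0,"rz": 0,"jaw": 8.8},{"x": 0,"y": 0,"z": 1.5,"rx": 0,"ry": 0,"rz": 0,"jaw": 8.8},{"x": 0,"y": 0,"z": 0.5,"rx": 0,"ry": 0,"rz": 0,"jaw": 8.8},{"x": 0,"y": 0,"z": 0,"rx": 0,"ry": 0,"rz": 0,"jaw": 6.5},{"x": 0,"y": 0,"z": 0,"rx": 0,"ry": 0,"rz": 0,"jaw": 5}], "grip_force": 15}}

```text
clock: 27.3
tool_pos: [0.6837, -0.0801, 0.0323]
eef_rot: [0.562, 0.827, 0.001, 0.001]
contact_force: [-0.8, -0.0, 0.1]
opening: 0.844
finger_force: 0.0
```

Emit:
{"op": "send_rows", "data": {"motion": [{"x": 0,"y": 0,"z": 0,"rx": 0,"ry": 0,"rz": 0,"jaw": 4.2},{"x": 0,"y": 0,"z": 0,"rx": 0,"ry": 0,"rz": 0,"jaw": 3.4},{"x": 0,"y": 0,"z": 0,"rx": 0,"ry": 0,"rz": 0,"jaw": 3.4},{"x": 0,"y": 0,"z": 0,"rx": 0,"ry": 0,"rz": 0,"jaw": 3.4},{"x": 0,"y": 0,"z": 0,"rx": 0,"ry": 0,"rz": 0,"jaw": 3.4}]}}

```text
clock: 27.8
tool_pos: [0.6831, -0.0803, 0.0318]
eef_rot: [0.562, 0.827, 0.0, 0.0]
contact_force: [-0.9, -1.2, 1.6]
opening: 0.454
finger_force: 15.0
```

```bash
python3 - <<'E'
from h import *
go(.5600,-.2945,.14,95)
E
```

```text
shift cm [-15.41 -19.31 -10.82] yaw 111.5 q7 -0.18 rz 0.289 t 27.8
```

Emit:
{"op": "send_rows", "data": {"motion": [{"x": 0,"y": 0,"z": -1,"rx": 0,"ry": 0,"rz": 0,"jaw": 3.4},{"x": 0,"y": 0,"z": -2.8,"rx": 0,"ry": 0,"rz": 0,"jaw": 3.4},{"x": 0,"y": 0,"z": -3,"rx": 0,"ry": 0,"rz": 0,"jaw": 3.4},{"x": 0,"y": 0,"z": -2.5,"rx": 0,"ry": 0,"rz": 0,"jaw": 3.4},{"x": -0.8,"y": -1,"z": -1.5,"rx": 0,"ry": 0,"rz": 0,"jaw": 3.4}]}}

```text
clock: 28.3
tool_pos: [0.6781, -0.0888, 0.1426]
eef_rot: [0.561, 0.828, 0.002, 0.001]
contact_force: [0.4, -0.7, -0.8]
opening: 0.45
finger_force: 15.0
```

Emit:
{"op": "send_rows", "data": {"motion": [{"x": -2,"y": -2.5,"z": 0,"rx": 0,"ry": 0,"rz": 0,"jaw": 3.4},{"x": -2,"y": -2.5,"z": 0,"rx": 0,"ry": 0,"rz": 0,"jaw": 3.4},{"x": -2,"y": -2.5,"z": 0,"rx": 0,"ry": 0,"rz": 0,"jaw": 3.4},{"x": -2,"y": -2.5,"z": 0,"rx": 0,"ry": 0,"rz": 0,"jaw": 3.4},{"x": -2,"y": -2.5,"z": 0,"rx": 0,"ry": 0,"rz": 0,"jaw": 3.4}]}}

```text
clock: 28.8
tool_pos: [0.5951, -0.2325, 0.1393]
eef_rot: [0.563, 0.827, -0.001, -0.0]
contact_force: [-0.2, -0.7, -0.7]
opening: 0.45
finger_force: 15.0
```

Emit:
{"op": "send_rows", "data": {"motion": [{"x": -2,"y": -2.5,"z": 0,"rx": 0,"ry": 0,"rz": 0,"jaw": 3.4},{"x": -2,"y": -2.5,"z": 0,"rx": 0,"ry": 0,"rz": 0,"jaw": 3.4},{"x": -0.6,"y": -0.8,"z": 0,"rx": 0,"ry": 0,"rz": 0,"jaw": 3.4},{"x": 0,"y": 0,"z": 0,"rx": 0,"ry": 0,"rz": 0,"jaw": 3.4},{"x": 0,"y": 0,"z": 0,"rx": 0,"ry": 0,"rz": 0,"jaw": 3.4}]}}

```text
clock: 29.3
tool_pos: [0.5607, -0.2928, 0.1397]
eef_rot: [0.562, 0.827, 0.001, 0.0]
contact_force: [0.0, -0.9, -0.9]
opening: 0.451
finger_force: 15.0
```

```bash
python3 - <<'E'
from h import *
s=cam('wrist','w7.png'); go(.560,-.2945,.042)
print(proj(s,(.560,-.2945,.018)),proj(s,(.477,-.300,.018)))
E
```

```text
shift cm [-0.19 -0.21  9.78] yaw 111.7 q7 0.16  t 29.4
[314.81387395 237.23587931] [213.77690057 206.45750301]
```

View pics/w7.png

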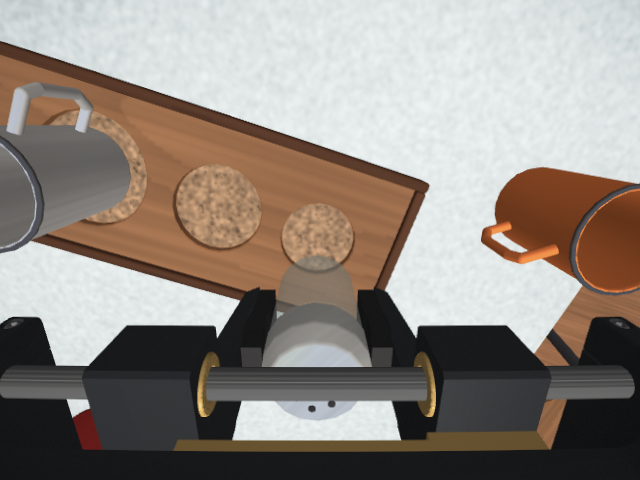

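The small recess is centred at (318,238), as predicted. The tall mug stands well in its recess. Lowering.

Emit:
{"op": "send_rows", "data": {"motion": [{"x": -0.2,"y": -0.1,"z": 1.5,"rx": 0,"ry": 0,"rz": 0,"jaw": 3.4},{"x": 0,"y": 0,"z": 3,"rx": 0,"ry": 0,"rz": 0,"jaw": 3.4},{"x": 0,"y": 0,"z": 2.5,"rx": 0,"ry": 0,"rz": 0,"jaw": 3.4},{"x": 0,"y": 0,"z": 1.5,"rx": 0,"ry": 0,"rz": 0,"jaw": 3.4},{"x": 0,"y": 0,"z": 0.6,"rx": 0,"ry": 0,"rz": 0,"jaw": 3.4}]}}

```text
clock: 29.85
tool_pos: [0.5592, -0.2953, 0.0463]
eef_rot: [0.562, 0.827, -0.0, -0.001]
contact_force: [-0.9, 0.2, -0.5]
opening: 0.446
finger_force: 15.0
```

Emit:
{"op": "send_rows", "data": {"motion": [{"x": 0,"y": 0,"z": 0.3,"rx": 0,"ry": 0,"rz": 0,"jaw": 3.4},{"x": 0,"y": 0,"z": 0.2,"rx": 0,"ry": 0,"rz": 0,"jaw": 3.4},{"x": 0,"y": 0,"z": 0.1,"rx": 0,"ry": 0,"rz": 0,"jaw": 3.4},{"x": 0,"y": 0,"z": 0,"rx": 0,"ry": 0,"rz": 0,"jaw": 3.4},{"x": 0,"y": 0,"z": 0,"rx": 0,"ry": 0,"rz": 0,"jaw": 3.4}]}}

```text
clock: 30.35
tool_pos: [0.5601, -0.2968, 0.0431]
eef_rot: [0.563, 0.827, 0.0, 0.001]
contact_force: [0.2, 0.3, 0.1]
opening: 0.451
finger_force: 15.0
```

Emit:
{"op": "send_rows", "data": {"motion": [{"x": 0,"y": 0,"z": 0.1,"rx": 0,"ry": 0,"rz": 0,"jaw": 3.4},{"x": 0,"y": 0,"z": 0.1,"rx": 0,"ry": 0,"rz": 0,"jaw": 3.4},{"x": 0,"y": 0,"z": 0,"rx": 0,"ry": 0,"rz": 0,"jaw": 3.4},{"x": 0,"y": 0,"z": 0,"rx": 0,"ry": 0,"rz": 0,"jaw": 3.4},{"x": 0,"y": 0,"z": 0,"rx": 0,"ry": 0,"rz": 0,"jaw": 3.4}]}}

```text
clock: 30.85
tool_pos: [0.5601, -0.2968, 0.0416]
eef_rot: [0.563, 0.827, -0.0, 0.001]
contact_force: [-1.9, -0.7, 5.9]
opening: 0.45
finger_force: 15.0
```

Contact. Let go, rise and go to the egg cup, turning to yaw about 182.

Emit:
{"op": "send_rows", "data": {"motion": [{"x": 0,"y": 0,"z": -0.1,"rx": 0,"ry": 0,"rz": 0,"jaw": 5.5},{"x": 0,"y": 0,"z": 0,"rx": 0,"ry": 0,"rz": 0,"jaw": 7.5},{"x": 0,"y": 0,"z": 0,"rx": 0,"ry": 0,"rz": 0,"jaw": 7.5},{"x": 0,"y": 0,"z": 0,"rx": 0,"ry": 0,"rz": 0,"jaw": 7.5},{"x": 0,"y": 0,"z": -1,"rx": 0,"ry": 0,"rz": 0,"jaw": 7.5}]}}

```text
clock: 31.35
tool_pos: [0.5587, -0.2964, 0.0505]
eef_rot: [0.562, 0.827, -0.0, -0.001]
contact_force: [-0.8, 0.1, -0.2]
opening: 0.854
finger_force: 0.0
```

Emit:
{"op": "send_rows", "data": {"motion": [{"x": 0,"y": 0,"z": -3,"rx": 0,"ry": 0,"rz": 0,"jaw": 8.8},{"x": 0,"y": 0,"z": -4,"rx": 0,"ry": 0,"rz": 0,"jaw": 8.8},{"x": 0,"y": 0,"z": -4,"rx": 0,"ry": 0,"rz": 0,"jaw": 8.8},{"x": 0,"y": 0,"z": -3,"rx": 0,"ry": 0,"rz": 0,"jaw": 8.8},{"x": 2,"y": -0.3,"z": -1,"rx": 0,"ry": 0,"rz": 0,"jaw": 8.8}]}}

```text
clock: 31.85
tool_pos: [0.5522, -0.2814, 0.2057]
eef_rot: [0.564, 0.826, 0.001, 0.004]
contact_force: [0.0, 0.6, 0.0]
opening: 1.0
finger_force: 0.0
```

Emit:
{"op": "send_rows", "data": {"motion": [{"x": 4,"y": -0.5,"z": 0,"rx": 0,"ry": 0,"rz": 0,"jaw": 8.8},{"x": 4,"y": -0.5,"z": 0,"rx": 0,"ry": 0,"rz": 0,"jaw": 8.8},{"x": 4,"y": -0.5,"z": 0,"rx": 0,"ry": 0,"rz": 0,"jaw": 8.8},{"x": 4,"y": -0.5,"z": 0,"rx": 0,"ry": 0,"rz": 0,"jaw": 8.8},{"x": 4,"y": -0.5,"z": 0,"rx": 0,"ry": 0,"rz": 0,"jaw": 8.8}]}}

```text
clock: 32.35
tool_pos: [0.4522, -0.1009, 0.2022]
eef_rot: [0.563, 0.827, 0.0, 0.001]
contact_force: [1.0, 0.4, -0.3]
opening: 0.992
finger_force: 0.0
```

Emit:
{"op": "send_rows", "data": {"motion": [{"x": 2,"y": -0.2,"z": 0,"rx": 0,"ry": 0,"rz": -0.08,"jaw": 8.8},{"x": 0,"y": 0,"z": 0,"rx": 0,"ry": 0,"rz": -0.13,"jaw": 8.8},{"x": 0,"y": 0,"z": 0,"rx": 0,"ry": 0,"rz": -0.13,"jaw": 8.8},{"x": 0,"y": 0,"z": 0,"rx": 0,"ry": 0,"rz": -0.13,"jaw": 8.8},{"x": 0,"y": 0,"z": 0,"rx": 0,"ry": 0,"rz": -0.13,"jaw": 8.8}]}}

```text
clock: 32.85
tool_pos: [0.4439, -0.0843, 0.2022]
eef_rot: [0.29, 0.957, -0.0, 0.001]
contact_force: [-0.3, 0.1, -0.0]
opening: 0.999
finger_force: 0.0
```

Emit:
{"op": "send_rows", "data": {"motion": [{"x": 0,"y": 0,"z": 0,"rx": 0,"ry": 0,"rz": -0.13,"jaw": 8.8},{"x": 0,"y": 0,"z": 0,"rx": 0,"ry": 0,"rz": -0.13,"jaw": 8.8},{"x": 0,"y": 0,"z": 0,"rx": 0,"ry": 0,"rz": -0.13,"jaw": 8.8},{"x": 0,"y": 0,"z": 0,"rx": 0,"ry": 0,"rz": -0.13,"jaw": 8.8},{"x": 0,"y": 0,"z": 0,"rx": 0,"ry": 0,"rz": -0.11,"jaw": 8.8}]}}

```text
clock: 33.35
tool_pos: [0.4439, -0.0844, 0.2021]
eef_rot: [-0.02, 1.0, -0.0, 0.0]
contact_force: [-0.3, -0.5, -0.8]
opening: 0.996
finger_force: 0.0
```

```bash
python3 - <<'E'
from h import *
s=cam('wrist','w8.png'); im=s['img']
hsv=cv2.cvtColor(im,cv2.COLOR_RGB2HSV); m=cv2.inRange(hsv,(95,90,30),(125,255,255))
n,l,st,c=cv2.connectedComponentsWithStats(m)
for i in range(1,n):
    if st[i,4]>300: print(st[i])
print(proj(s,(.444,-.0845,.062))); go(.444,-.0845,.040,182); print(get_state()['q'])
E
```

```text
[ 591  180   49  142 1475]
[ 289  191   54   64 2661]
[316.75302788 229.4296499 ]
shift cm [-1.000e-02  1.000e-02  1.619e+01] yaw -177.5 q7 0.71 rz 0.009 t 33.4
[ 0.7216283   0.7543384  -1.07006327  2.09785115  0.91340146  0.86235383
  0.70929428]
```

The egg cup's rim is centred at about (316,229), exactly as predicted. Going down.

Emit:
{"op": "send_rows", "data": {"motion": [{"x": 0,"y": 0,"z": 2,"rx": 0,"ry": 0,"rz": 0,"jaw": 8.8},{"x": 0,"y": 0,"z": 3.7,"rx": 0,"ry": 0,"rz": 0,"jaw": 8.8},{"x": 0,"y": 0,"z": 3,"rx": 0,"ry": 0,"rz": 0,"jaw": 8.8},{"x": 0,"y": 0,"z": 2,"rx": 0,"ry": 0,"rz": 0,"jaw": 8.8},{"x": 0,"y": 0,"z": 2,"rx": 0,"ry": 0,"rz": 0,"jaw": 8.8}]}}

```text
clock: 33.9
tool_pos: [0.444, -0.0844, 0.0739]
eef_rot: [-0.017, 1.0, -0.0, 0.0]
contact_force: [1.5, -0.5, -0.6]
opening: 1.0
finger_force: 0.0
```

Emit:
{"op": "send_rows", "data": {"motion": [{"x": 0,"y": 0,"z": 2,"rx": 0,"ry": 0,"rz": 0,"jaw": 8.8},{"x": 0,"y": 0,"z": 1.2,"rx": 0,"ry": 0,"rz": 0,"jaw": 8.8},{"x": 0,"y": 0,"z": 0.3,"rx": 0,"ry": 0,"rz": 0,"jaw": 8.8},{"x": 0,"y": 0,"z": 0,"rx": 0,"ry": 0,"rz": 0,"jaw": 6.5},{"x": 0,"y": 0,"z": 0,"rx": 0,"ry": 0,"rz": 0,"jaw": 5.5}], "grip_force": 15}}

```text
clock: 34.4
tool_pos: [0.4443, -0.0844, 0.0402]
eef_rot: [-0.017, 1.0, -0.0, 0.001]
contact_force: [0.3, -0.3, -0.8]
opening: 0.84
finger_force: 0.0
```

Emit:
{"op": "send_rows", "data": {"motion": [{"x": 0,"y": 0,"z": 0,"rx": 0,"ry": 0,"rz": 0,"jaw": 4.8},{"x": 0,"y": 0,"z": 0,"rx": 0,"ry": 0,"rz": 0,"jaw": 4.0},{"x": 0,"y": 0,"z": 0,"rx": 0,"ry": 0,"rz": 0,"jaw": 4.0},{"x": 0,"y": 0,"z": 0,"rx": 0,"ry": 0,"rz": 0,"jaw": 4.0},{"x": 0,"y": 0,"z": 0,"rx": 0,"ry": 0,"rz": 0,"jaw": 4.0}]}}

```text
clock: 34.9
tool_pos: [0.444, -0.0845, 0.0398]
eef_rot: [-0.018, 1.0, -0.0, 0.0]
contact_force: [-0.2, -1.5, 3.9]
opening: 0.527
finger_force: 15.0
```

Emit:
{"op": "send_rows", "data": {"motion": [{"x": 0,"y": 0,"z": -1,"rx": 0,"ry": 0,"rz": 0,"jaw": 4.0},{"x": 0,"y": 0,"z": -2.5,"rx": 0,"ry": 0,"rz": 0,"jaw": 4.0},{"x": 0,"y": 0,"z": -3,"rx": 0,"ry": 0,"rz": 0,"jaw": 4.0},{"x": 0,"y": 0,"z": -3,"rx": 0,"ry": 0,"rz": 0,"jaw": 4.0},{"x": 0,"y": 0,"z": -1.5,"rx": 0,"ry": 0,"rz": 0,"jaw": 4.0}]}}

```text
clock: 35.4
tool_pos: [0.4443, -0.084, 0.1514]
eef_rot: [-0.018, 1.0, -0.0, 0.001]
contact_force: [-0.4, 0.9, -0.7]
opening: 0.522
finger_force: 15.0
```

```bash
python3 - <<'E'
from h import *
go(.4775,-.300,.16,184)
E
```

```text
shift cm [ -2.55 -21.7   -0.85] yaw -178.0 q7 0.59 rz -0.034 t 35.4
```

Emit:
{"op": "send_rows", "data": {"motion": [{"x": -0.3,"y": -1.7,"z": 0,"rx": 0,"ry": 0,"rz": 0,"jaw": 4.0},{"x": -0.4,"y": -3.5,"z": 0,"rx": 0,"ry": 0,"rz": 0,"jaw": 4.0},{"x": -0.4,"y": -3.5,"z": 0,"rx": 0,"ry": 0,"rz": 0,"jaw": 4.0},{"x": -0.4,"y": -3.5,"z": 0,"rx": 0,"ry": 0,"rz": 0,"jaw": 4.0},{"x": -0.4,"y": -3.5,"z": 0,"rx": 0,"ry": 0,"rz": 0,"jaw": 4.0}]}}

```text
clock: 35.9
tool_pos: [0.4679, -0.2421, 0.1492]
eef_rot: [-0.018, 1.0, 0.0, -0.0]
contact_force: [1.0, 0.2, -0.6]
opening: 0.523
finger_force: 15.0
```

Emit:
{"op": "send_rows", "data": {"motion": [{"x": -0.4,"y": -3.5,"z": 0,"rx": 0,"ry": 0,"rz": 0,"jaw": 4.0},{"x": -0.3,"y": -2.5,"z": 0,"rx": 0,"ry": 0,"rz": -0.03,"jaw": 4.0},{"x": 0,"y": 0,"z": 0,"rx": 0,"ry": 0,"rz": 0,"jaw": 4.0},{"x": 0,"y": 0,"z": 0,"rx": 0,"ry": 0,"rz": 0,"jaw": 4.0},{"x": 0,"y": 0,"z": 0,"rx": 0,"ry": 0,"rz": 0,"jaw": 4.0}]}}

```text
clock: 36.4
tool_pos: [0.4773, -0.2987, 0.1495]
eef_rot: [-0.034, 0.999, 0.001, -0.0]
contact_force: [0.3, 1.3, -0.4]
opening: 0.523
finger_force: 15.0
```

```bash
python3 - <<'E'
from h import *
s=cam('wrist','w9.png'); go(.4775,-.300,.050)
print(proj(s,(.4775,-.300,.018)))
E
```

```text
shift cm [-0.   -0.14  9.96] yaw -176.1 q7 1.23  t 36.5
[314.96688013 232.61667816]
```

View pics/w9.png

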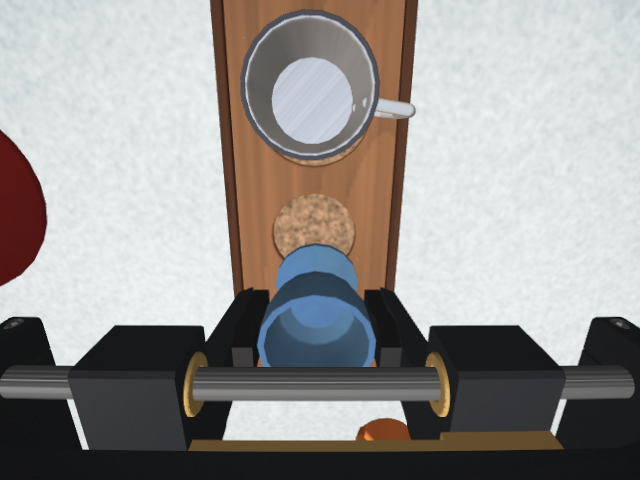

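The middle recess is centred at (314,232), as predicted. Lowering.

Emit:
{"op": "send_rows", "data": {"motion": [{"x": 0,"y": -0.1,"z": 1.5,"rx": 0,"ry": 0,"rz": 0,"jaw": 4.0},{"x": 0,"y": 0,"z": 3,"rx": 0,"ry": 0,"rz": 0,"jaw": 4.0},{"x": 0,"y": 0,"z": 2.6,"rx": 0,"ry": 0,"rz": 0,"jaw": 4.0},{"x": 0,"y": 0,"z": 1.6,"rx": 0,"ry": 0,"rz": 0,"jaw": 4.0},{"x": 0,"y": 0,"z": 0.6,"rx": 0,"ry": 0,"rz": 0,"jaw": 4.0}]}}

```text
clock: 36.95
tool_pos: [0.4761, -0.3003, 0.054]
eef_rot: [-0.033, 0.999, 0.001, -0.002]
contact_force: [-0.5, -0.3, -0.4]
opening: 0.524
finger_force: 15.0
```

Emit:
{"op": "send_rows", "data": {"motion": [{"x": 0,"y": 0,"z": 0.3,"rx": 0,"ry": 0,"rz": 0,"jaw": 4.0},{"x": 0,"y": 0,"z": 0.2,"rx": 0,"ry": 0,"rz": 0,"jaw": 4.0},{"x": 0,"y": 0,"z": 0.1,"rx": 0,"ry": 0,"rz": 0,"jaw": 4.0},{"x": 0,"y": 0,"z": 0,"rx": 0,"ry": 0,"rz": 0,"jaw": 4.0},{"x": 0,"y": 0,"z": 0,"rx": 0,"ry": 0,"rz": 0,"jaw": 4.0}]}}

```text
clock: 37.45
tool_pos: [0.4777, -0.3015, 0.051]
eef_rot: [-0.033, 0.999, -0.0, 0.0]
contact_force: [-0.0, 0.4, -0.9]
opening: 0.52
finger_force: 15.0
```

Emit:
{"op": "send_rows", "data": {"motion": [{"x": 0,"y": 0,"z": 0.1,"rx": 0,"ry": 0,"rz": 0,"jaw": 4.0},{"x": 0,"y": 0,"z": 0.1,"rx": 0,"ry": 0,"rz": 0,"jaw": 4.0},{"x": 0,"y": 0,"z": 0,"rx": 0,"ry": 0,"rz": 0,"jaw": 4.0},{"x": 0,"y": 0,"z": 0,"rx": 0,"ry": 0,"rz": 0,"jaw": 4.0},{"x": 0,"y": 0,"z": 0,"rx": 0,"ry": 0,"rz": 0,"jaw": 4.0}]}}

```text
clock: 37.95
tool_pos: [0.4778, -0.3015, 0.0497]
eef_rot: [-0.033, 0.999, -0.001, 0.0]
contact_force: [-1.7, -0.4, 7.7]
opening: 0.524
finger_force: 15.0
```

Contact. Let go, rise, and move aside over free bar for a last look.

Emit:
{"op": "send_rows", "data": {"motion": [{"x": 0,"y": 0,"z": -0.1,"rx": 0,"ry": 0,"rz": 0,"jaw": 6.0},{"x": 0,"y": 0,"z": 0,"rx": 0,"ry": 0,"rz": 0,"jaw": 8.0},{"x": 0,"y": 0,"z": 0,"rx": 0,"ry": 0,"rz": 0,"jaw": 8.0},{"x": 0,"y": 0,"z": 0,"rx": 0,"ry": 0,"rz": 0,"jaw": 8.0},{"x": 0,"y": 0,"z": -1,"rx": 0,"ry": 0,"rz": 0,"jaw": 8.0}]}}

```text
clock: 38.45
tool_pos: [0.4766, -0.3011, 0.0587]
eef_rot: [-0.033, 0.999, 0.0, -0.001]
contact_force: [-0.0, 0.7, -0.3]
opening: 0.907
finger_force: 0.0
```

Emit:
{"op": "send_rows", "data": {"motion": [{"x": 0,"y": 0,"z": -3,"rx": 0,"ry": 0,"rz": 0,"jaw": 8.0},{"x": 0,"y": 0,"z": -4,"rx": 0,"ry": 0,"rz": 0,"jaw": 8.0},{"x": 0,"y": 0,"z": -4,"rx": 0,"ry": 0,"rz": 0,"jaw": 8.0},{"x": 0,"y": 0,"z": -4,"rx": 0,"ry": 0,"rz": 0,"jaw": 8.0},{"x": 0,"y": 3,"z": -1,"rx": 0,"ry": 0,"rz": 0,"jaw": 8.0}]}}

```text
clock: 38.95
tool_pos: [0.4776, -0.2746, 0.2237]
eef_rot: [-0.029, 1.0, -0.002, 0.003]
contact_force: [1.1, 0.6, -1.3]
opening: 0.908
finger_force: 0.0
```

Emit:
{"op": "send_rows", "data": {"motion": [{"x": 0,"y": 4,"z": 0,"rx": 0,"ry": 0,"rz": 0,"jaw": 8.0},{"x": 0,"y": 4,"z": 0,"rx": 0,"ry": 0,"rz": 0,"jaw": 8.0},{"x": 0,"y": 4,"z": 0,"rx": 0,"ry": 0,"rz": 0,"jaw": 8.0},{"x": 0,"y": 4,"z": 0,"rx": 0,"ry": 0,"rz": 0,"jaw": 8.0},{"x": 0,"y": 4,"z": 0,"rx": 0,"ry": 0,"rz": 0,"jaw": 8.0}]}}

```text
clock: 39.45
tool_pos: [0.4621, -0.0702, 0.2201]
eef_rot: [-0.033, 0.999, -0.0, 0.0]
contact_force: [0.0, 1.1, 0.4]
opening: 0.91
finger_force: 0.0
```

Emit:
{"op": "send_rows", "data": {"motion": [{"x": 0,"y": 4,"z": 0,"rx": 0,"ry": 0,"rz": 0,"jaw": 8.0},{"x": 0,"y": 4,"z": 0,"rx": 0,"ry": 0,"rz": 0,"jaw": 8.0},{"x": 0,"y": 4,"z": 0,"rx": 0,"ry": 0,"rz": 0,"jaw": 8.0},{"x": 0,"y": 2,"z": 0,"rx": 0,"ry": 0,"rz": 0,"jaw": 8.0},{"x": 0,"y": 0,"z": 0,"rx": 0,"ry": 0,"rz": 0,"jaw": 8.0}]}}

```text
clock: 39.95
tool_pos: [0.4532, 0.0717, 0.2207]
eef_rot: [-0.036, 0.999, 0.001, 0.001]
contact_force: [0.0, 0.1, 0.9]
opening: 0.908
finger_force: 0.0
```

```bash
python3 - <<'E'
from h import *
s=cam('top');a=cv2.resize(s['img'][175:340,180:450,::-1],None,fx=2.9,fy=2.9,interpolation=cv2.INTER_CUBIC)
cv2.imwrite('pics/t9.png',a)
E
```

```text
(no output)
```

View pics/t9.png

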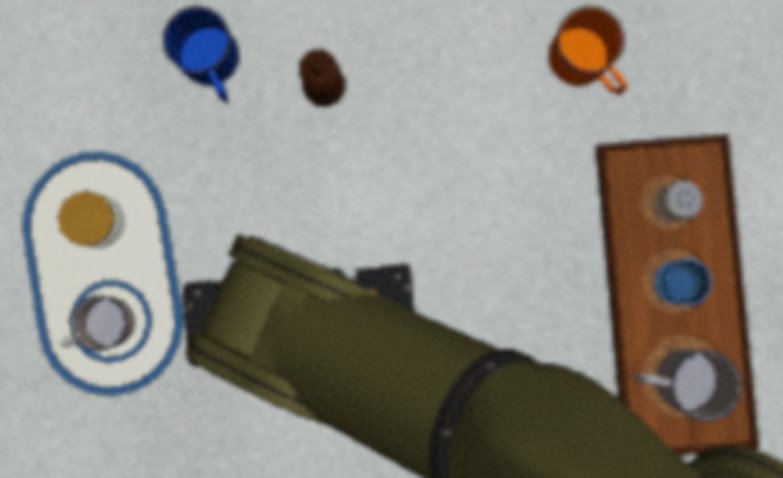

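All five things are in their places, the tray and plate haven't moved, and the mill and look-alikes are untouched. The rims are at crop salt (684,200), egg (683,282), tall mug (703,383), small mug (102,323) and jam (87,219). I'll work out the offsets and hand in if they are good.

```bash
python3 - <<'E'
from h import *
s=cam('top'); ok=1
for n,u,v,z,t,l in [('salt',684,200,.083,(.5597,-.294),.010),('egg',683,282,.072,(.477,-.300),.011),('tall',703,383,.105,(.3775,-.3065),.011),('small',102,323,.062,(.4433,.2924),.010),('jam',87,219,.070,(.549,.309),.025)]:
    d=at(s,180+u/2.9,175+v/2.9,z)[:2]-t; print(n,(d*1000).round(1)); ok&=np.hypot(*d)<l
print(ok)
if ok: print(finish_job())
E
```

```text
salt [-2.4 -3.5]
egg [-1.6  3.7]
tall [-0.8  1.1]
small [-1.1 -2.5]
jam [-1.8 -5.2]
1
the job is handed in; nothing more can be done
None
```

Both breakfasts are laid and the job is handed in at about 40 s of the 125 s allowed: each thing measured within 6 mm of its target in the last overhead picture, but the hand-in call returned no verdict.

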